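Stow the flanges in the sliding-cover parts chest

TASK

Put the tank fittings away before grinding starts: slide the blue chest's right cover all the way behind the left one, with the left one fully home, and lay every steel flange flat and neck up on the floor of the right bay. Push each yellow cap fully down over the neck of one of those flanges, so heavy steel is lowest and light plastic on top. Then slide the right cover fully shut, both covers home; do not knock over the spray can or the mug.

Things in the scene. Friction and masses are not known exactly. Their poses are not given: they have to be found in the camera images.
- chest: Blue steel chest, fixed, 257 mm deep (its x, ahead), 450 wide (its y, left). Origin: underside centre. Two bays 225 (x) by 195 (y) mm, centres at y -110 (right) and +110 (left, other stores), 24 mm post between, end walls 18 mm, floor at 12, walls to 81; track edges front and rear to 96. Two grey covers on top: right one in the lower track passes beneath the left one in the upper.
- bay_floor (a point): Centre of the floor of the chest's right bay (the one to load), 12 mm above the bench; axes as the chest's. The bay is 225 mm (x) by 195 mm (y) and 69 mm deep; the track edges in front of and behind it rise to 84 mm above this floor.
- right_cover (a joint): Travel of the right cover (lower track) to the left, m: 0 shut (end stop), 0.205 all the way behind the left cover, the bay wholly clear. Starts up to 20 mm ajar, slides with 2 to 4 N, stays where left. If the left cover is not home, the rubber buffer beside the right cover's pull meets the left cover's edge and pushes it home ahead of itself over the last of the travel.
- right_pull (a point): Middle of the right cover's pull: round steel bar 11 mm thick, 84 mm long, parallel to the chest's x, on a post at each end; centre line 122 mm above the bench, 31 mm clear above its cover. It stands at the cover's right edge and moves with it: chest y -217 mm when shut, -12 mm when fully open.
- left_cover (a joint): Travel of the left cover (upper track) to the right, in m: 0 fully home over the left bay (end stop); starts up to 60 mm out, overlapping the right cover. Slides with 2 to 4 N, stays where left.
- left_pull (a point): Middle of the left cover's pull: the same kind of bar, at that cover's left edge, centre line 129 mm above the bench; chest y +217 mm when home.
- flange_1: Forged steel weld-neck flange, 0.4 to 0.75 kg, lying neck up on the bench right of the chest: plate 80 mm across, 16 mm thick; round neck 40 mm across from 16 to 40 mm above the underside, its top 3.5 mm bevelled. Origin: centre of the underside; z up along the neck. May be absent.
- flange_2: Forged steel weld-neck flange, 0.4 to 0.75 kg, lying neck up on the bench right of the chest: plate 80 mm across, 16 mm thick; round neck 40 mm across from 16 to 40 mm above the underside, its top 3.5 mm bevelled. Origin: centre of the underside; z up along the neck. May be absent.
- flange_3: Forged steel weld-neck flange, 0.4 to 0.75 kg, lying neck up on the bench right of the chest: plate 80 mm across, 16 mm thick; round neck 40 mm across from 16 to 40 mm above the underside, its top 3.5 mm bevelled. Origin: centre of the underside; z up along the neck. May be absent.
- flange_4: Forged steel weld-neck flange, 0.4 to 0.75 kg, lying neck up on the bench right of the chest: plate 80 mm across, 16 mm thick; round neck 40 mm across from 16 to 40 mm above the underside, its top 3.5 mm bevelled. Origin: centre of the underside; z up along the neck. May be absent.
- cap_1: Yellow plastic cap, 60 g, standing mouth down on the bench right of the chest: cup 54 mm across, 31 mm high, mouth 47 mm across and 27 mm deep; on top a round boss 24 mm across, 18 mm high (49 mm in all). Origin: centre of its rim; z up through the boss. Fits over a flange's neck with 3.5 mm play all round; fully on, its rim rests on the plate, 16 mm above the flange's origin. May be absent.
- cap_2: Yellow plastic cap, 60 g, standing mouth down on the bench right of the chest: cup 54 mm across, 31 mm high, mouth 47 mm across and 27 mm deep; on top a round boss 24 mm across, 18 mm high (49 mm in all). Origin: centre of its rim; z up through the boss. Fits over a flange's neck with 3.5 mm play all round; fully on, its rim rests on the plate, 16 mm above the flange's origin. May be absent.
- cap_3: Yellow plastic cap, 60 g, standing mouth down on the bench right of the chest: cup 54 mm across, 31 mm high, mouth 47 mm across and 27 mm deep; on top a round boss 24 mm across, 18 mm high (49 mm in all). Origin: centre of its rim; z up through the boss. Fits over a flange's neck with 3.5 mm play all round; fully on, its rim rests on the plate, 16 mm above the flange's origin. May be absent.
- spray_can: Blue spray can with a red cap, 67 mm across, 205 mm high, standing at the left of the bench; origin: underside centre, z up. Not part of the job.
- enamel_mug: Pale enamel mug of pens, 71 mm across, 136 mm high, standing at the front left of the bench; origin: underside centre, z up. Not part of the job.

How it is judged:
By the outcome, as a careful person would: the job done as asked, in the order asked, and still so for the second after the job is handed in, with the robot touching nothing.
Of flange_1, flange_2, flange_3, flange_4 only 3 to 4 are there at a start; the rules pass over those that are not, and their reading is None.
Of cap_1, cap_2, cap_3 only 2 to 3 are there at a start; the rules pass over those that are not, and their reading is None.
At some moment in a run one of flange_1, flange_2, flange_3, flange_4, cap_1, cap_2, cap_3 may be knocked a few centimetres aside while the robot is not near it.
It also fails if it takes over 208 s, if anything falls off the work surface, if the arm or the gripper's body presses on something with over 40 N, if the wrist force passes 120 N, or if a joint passes its speed limit or range.

ROBOT

A 6-joint arm with a two-finger parallel gripper is mounted at the origin on a cart in front of the work surface, level with it; the furniture and walls round the work are solid. World frame = base frame: x ahead of the robot, y to its left, z up, the work surface at z = 0. Lengths are in m, angles in rad, forces in N, time in s.
With the tool pointing down it reaches from about 0.375 to 0.9 m from the base axis. Payload 3.1 kg.
Tool frame: the origin (TCP) lies between the finger pads; the fingertips stand 8 mm ahead of it and the grasp point (between the pads) lies 11 mm behind it; z points along the fingers, y is the line along which they close (so a half turn about z gives the same grasp; the last joint's range is limited). The gripper opens to 85 mm and grips with 20 to 120 N. Pads are 22 mm wide; open, the fingers measure 114 mm over their backs; the gripper's body (76 mm by 85 mm) begins 54 mm behind the grasp point. The pads swing forward as they close: fully open they stand 13 mm farther back than shut.
Start: joints at [1.145, 0.527, 1.433, -0, 1.181, -0.178], TCP at [0.153, 0.606, 0.239] pointing down, gripper open.
Joint ranges: [-3.08, 3.08], [-0.75, 2.2], [0.22, 2.44], [-1.43, 4.57], [0, 2.65], [-2.85, 2.85]. Speed limits (rad/s): [2.79, 2.79, 3.14, 3.14, 3.14, 3.14].

INTERFACE

Orientations are given as a unit quaternion [x, y, z, w].
In Python, from station import readout, cams, sign_off gives the robot as it stands.
- The arm moves only by the tool send_rows, never from a script. Its argument "commands" is text: rows parted by semicolons, each of 5 numbers parted by spaces: the finger opening in mm, from 0 to 85.4, then the shift along the tool's x, y, z each as a share of 0.02 m, from -1 to 1, then the turn about the tool's z as a share of 4 degrees, from -1 to 1. In form: grip dx dy dz spin; .... A call has 1 to 20 rows; each row shifts and turns the commanded pose from where the row before left it, along the tool's axes as they then stand; what a row does not reach is not made up. A row lasts 1/12 s, in which the tool goes at most 41.7 mm and 7.16 degrees, less where a joint would pass 70% of its speed; a pose out of reach is approached as far as the arm can. A call with a number of a shift or a turn outside -1 to 1 is refused whole. A call with a gripper value outside its range is refused whole. The fingers move at their own pace and stop on an object; "grip_force" is the grip in N (left out, the last holds). Time passes only in rows, so rows that do not move let the fingers close. It gives the time, the measured TCP pose, the force, the opening and the grip force at its end, in the units of the state.
- readout.sense(): the state, without advancing time (a new reading comes with each control period).
- cams.snapshot(name): name is "side" or "top"; returns a dict with "pixels" (400x640x3 uint8, red, green, blue), "intrinsics" (3x3 intrinsics, pixels), "dist" ([k1, k2, p1, p2, k3] as OpenCV has them; the pictures are not rectified), "eye" and "rotation" of the camera in the world. Camera axes: x right, y down, z forward; pixel columns grow to the right and rows downward; lengths in m; the calibration is good to about 2 mm. A picture is of the moment at which its call begins. There is no depth.
- sign_off(): hands the job in; it is judged then, once.
The state is a dict: "t": time; "q": joint angles; "qd": joint speeds; "tau": joint torques, N m; "tcp_pos": TCP position; "tool_rot": TCP orientation; "force": force on the tool from outside, world axes, zero at the start; "ft_torque": the same for the moment, N m; "finger_gap": opening from 0.0 (shut) to 1.0 (fully open); "gripper_force": force on a finger pad.
Only numpy, scipy, OpenCV 4.12 (cv2) and the standard library are available. Lean on these libraries where they do the work, as an engineer would, in place of code of your own. Each camera call takes 0.05 s, during which the arm holds its last target. There are 200 camera calls.

## Working session

There is one attempt and no reset: what is moved stays moved. The work goes in short steps, Python scripts to look and compute and a tool call to move; the robot and the scene stay as the last step left them, time stands still between calls to the robot, and variables do not carry over. Pictures are saved under pics/ and viewed, at most 14 in all, crops included, and the job is handed in when it is done.

Besides the shell and the picture viewer there is one more tool, called after "Call:" by a JSON object that holds its "op" and its "data". send_rows: Moves the arm, as the interface text tells. Its arguments: {"type":"object","properties":{"commands":{"type":"string"},"grip_force":{"type":"number"}},"required":["commands"]}

```bash
ls; mkdir -p pics
cat > h.py <<'E'
import numpy as np, cv2
from station import readout, cams, sign_off
def snap(n,f=None):
    s=cams.snapshot(n)
    if f: cv2.imwrite('pics/'+f,cv2.cvtColor(np.asarray(s['pixels']),cv2.COLOR_RGB2BGR))
    return s
def ray(s,uv):
    K=np.array(s['intrinsics'],float);d=np.array(s['dist'],float)
    p=cv2.undistortPoints(np.array(uv,float).reshape(-1,1,2),K,d).reshape(-1,2)
    v=np.c_[p,np.ones(len(p))]@np.array(s['rotation']).T
    return np.array(s['eye']),v
def onz(s,uv,z):
    e,v=ray(s,uv); return e+v*((z-e[2])/v[:,2])[:,None]
def proj(s,P):
    R=np.array(s['rotation']);e=np.array(s['eye'])
    r=R.T; return cv2.projectPoints(np.array(P,float).reshape(-1,3),cv2.Rodrigues(r)[0],-r@e,np.array(s['intrinsics'],float),np.array(s['dist'],float))[0].reshape(-1,2)
E
python3 - <<'E'
from h import *
for n in('side','top'):
    s=snap(n,n+'0.png'); print(n,np.round(s['eye'],3),np.round(s['rotation'],3).tolist(),np.round(s['intrinsics'],1).tolist())
print(readout.sense())
E
```

```text
pics
side [ 0.078 -1.337  0.709] [0.828, -0.102, 0.081, -0.545] [[484.4, 0.0, 327.2], [0.0, 484.4, 196.0], [0.0, 0.0, 1.0]]
top [0.229 0.032 1.459] [0.708, -0.7, 0.064, -0.068] [[367.5, 0.0, 320.6], [0.0, 367.5, 201.5], [0.0, 0.0, 1.0]]
{'t': 0.1, 'q': array([ 1.14550251e+00,  5.28396185e-01,  1.43375778e+00,  2.73243678e-05,
        1.18140544e+00, -1.78477302e-01]), 'qd': array([ 0.00119698, -0.00133968, -0.00196367,  0.00124889, -0.00179803,
       -0.00011323]), 'tau': array([-3.33007665e-04, -4.43308640e+01, -1.78585464e+01, -2.74683671e-04,
        3.90188899e-03,  1.80077086e-05]), 'tcp_pos': array([0.15238962, 0.60549848, 0.23842255]), 'tool_rot': array([ 1.23100351e-01,  9.92393741e-01, -9.35150606e-04, -3.04441869e-04]), 'force': array([-0.16805334,  0.27555456,  0.09436546]), 'ft_torque': array([ 0.00780518,  0.02054982, -0.01879601]), 'gripper_force': 0.0, 'finger_gap': 1.0036829410574588}
```

View pics/top0.png

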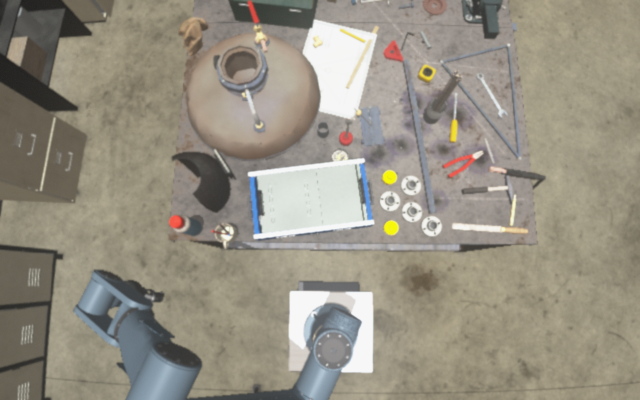

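View pics/side0.png

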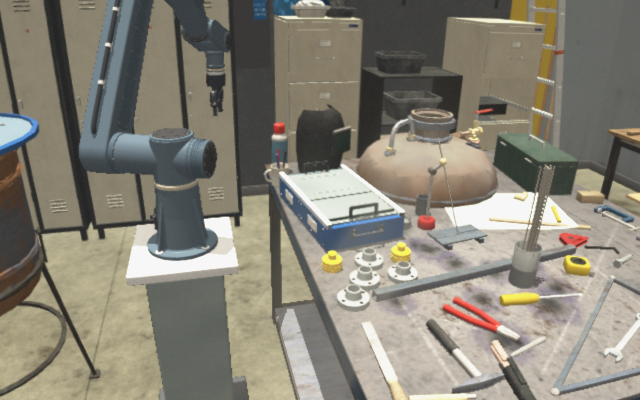

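The top view shows 4 flanges near (411,185), (390,201), (412,211), (431,226), 2 caps at (390,177) and (391,228), and the chest around (250-372, 160-238). The side view shows the same, with the right pull at about (378,212). Next I'll measure them.

Run:
```python
from h import *
t=snap('top');s=snap('side')
for n,c in(('top',t),('side',s)):
    im=np.asarray(c['pixels']);hsv=cv2.cvtColor(im,cv2.COLOR_RGB2HSV)
    m=cv2.inRange(hsv,(20,150,100),(35,255,255))
    k,l,st,ce=cv2.connectedComponentsWithStats(m)
    for i in range(1,k):
        if st[i,4]>40: print(n,'yel',ce[i].round(1),st[i].tolist(), onz(c,[ce[i]],.045 if n=='top' else .02).round(3).tolist())
    m=cv2.inRange(hsv,(100,130,60),(125,255,255))
    k,l,st,ce=cv2.connectedComponentsWithStats(m)
    for i in range(1,k):
        if st[i,4]>40: print(n,'blue',ce[i].round(1),st[i].tolist())
fl=onz(t,[(411,185),(390,201),(412,211),(431,226)],.03); print(fl.round(3).tolist()); print('side proj',proj(s,fl).round(0).tolist())
im=np.asarray(t['pixels'])[:,:,::-1]
a=cv2.resize(im[150:250,240:450],None,fx=3.8,fy=3.8,interpolation=cv2.INTER_CUBIC)
im=np.asarray(s['pixels'])[:,:,::-1]
b=cv2.resize(im[160:320,265:435],None,fx=3.5,fy=3.5,interpolation=cv2.INTER_CUBIC)
cv2.imwrite('pics/ct.png',a);cv2.imwrite('pics/cs.png',b)
```

```text
Traceback (most recent call last):
  File "h.py", line 13, in onz
    e,v=ray(s,uv); return e+v*((z-e[2])/v[:,2])[:,None]
        ~~~^^^^^^
  File "h.py", line 10, in ray
    v=np.c_[p,np.ones(len(p))]@np.array(s['rotation']).T
      ~~~~~~~~~~~~~~~~~~~~~~~~^~~~~~~~~~~~~~~~~~~~~~~~~~
ValueError: matmul: Input operand 1 has a mismatch in its core dimension 0, with gufunc signature (n?,k),(k,m?)->(n?,m?) (size 4 is different from 3)
```

```bash
sed -i "s/np.array(s\['rotation'\])/Ro(s)/" h.py
cat >> h.py <<'E'
from scipy.spatial.transform import Rotation
def Ro(s): return Rotation.from_quat(s['rotation']).as_matrix()
E
cat > m.py <<'E'
from h import *
t=snap('top');s=snap('side')
for n,c in(('top',t),('side',s)):
    im=np.asarray(c['pixels']);hsv=cv2.cvtColor(im,cv2.COLOR_RGB2HSV)
    m=cv2.inRange(hsv,(20,150,100),(35,255,255))
    k,l,st,ce=cv2.connectedComponentsWithStats(m)
    for i in range(1,k):
        if st[i,4]>40: print(n,'yel',ce[i].round(1),st[i].tolist(), onz(c,[ce[i]],.040 if n=='top' else .023).round(3).tolist())
E
(cat m.py; cat <<'E'
fl=onz(t,[(411,185),(390,201),(412,211),(431,226)],.03); print(fl.round(3).tolist()); print('side proj',proj(s,fl).round(0).tolist())
im=np.asarray(t['pixels'])[:,:,::-1]
a=cv2.resize(im[150:250,240:450],None,fx=3.8,fy=3.8,interpolation=cv2.INTER_CUBIC)
im=np.asarray(s['pixels'])[:,:,::-1]
b=cv2.resize(im[160:320,265:435],None,fx=3.5,fy=3.5,interpolation=cv2.INTER_CUBIC)
cv2.imwrite('pics/ct.png',a);cv2.imwrite('pics/cs.png',b)
E
)|python3 -
```

```text
top yel [425.8  74. ] [419, 65, 16, 17, 105] [[1.058, -0.399, 0.04]]
top yel [453.2 130.7] [450, 120, 7, 22, 123] [[0.802, -0.5, 0.04]]
top yel [389. 177.] [383, 171, 13, 13, 142] [[0.6, -0.227, 0.04]]
top yel [390.5 227.4] [384, 221, 14, 14, 154] [[0.398, -0.229, 0.04]]
side yel [518.4   9.8] [510, 0, 16, 21, 285] [[22.261, 29.622, 0.023]]
side yel [545.8   3.1] [536, 0, 20, 8, 142] [[126.085, 158.374, 0.023]]
side yel [539.9  16.8] [536, 12, 9, 11, 93] [[15.177, 18.063, 0.023]]
side yel [550.  28.] [545, 13, 11, 31, 254] [[9.433, 10.184, 0.023]]
side yel [544.9  62.7] [540, 49, 11, 29, 208] [[4.043, 3.535, 0.023]]
side yel [539.6  95.6] [535, 84, 10, 25, 155] [[2.606, 1.764, 0.023]]
side yel [535.3 123.1] [533, 114, 7, 21, 93] [[2.001, 1.017, 0.023]]
side yel [402.3 252.3] [392, 245, 18, 16, 138] [[0.61, -0.231, 0.023]]
side yel [330.1 259.3] [323, 251, 18, 16, 143] [[0.398, -0.223, 0.023]]
side yel [576.  266.8] [564, 255, 26, 20, 292] [[1.058, -0.423, 0.023]]
side yel [518.5 298.7] [500, 294, 39, 11, 344] [[0.803, -0.514, 0.023]]
[[0.571, -0.317, 0.03], [0.505, -0.231, 0.03], [0.465, -0.318, 0.03], [0.407, -0.391, 0.03]]
side proj [[402.0, 267.0], [368.0, 254.0], [364.0, 272.0], [351.0, 291.0]]
```

View pics/ct.png

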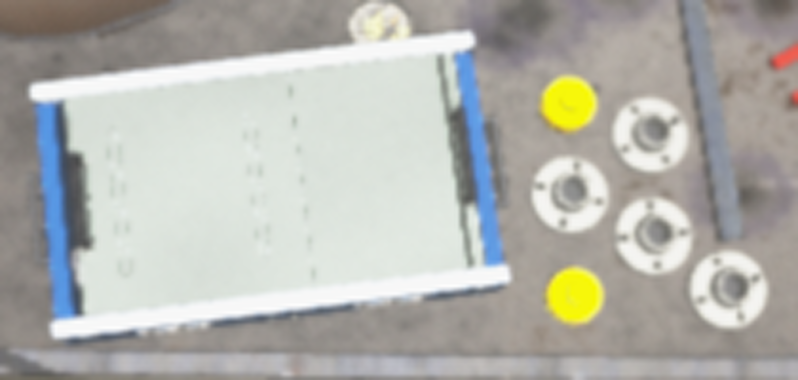

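View pics/cs.png

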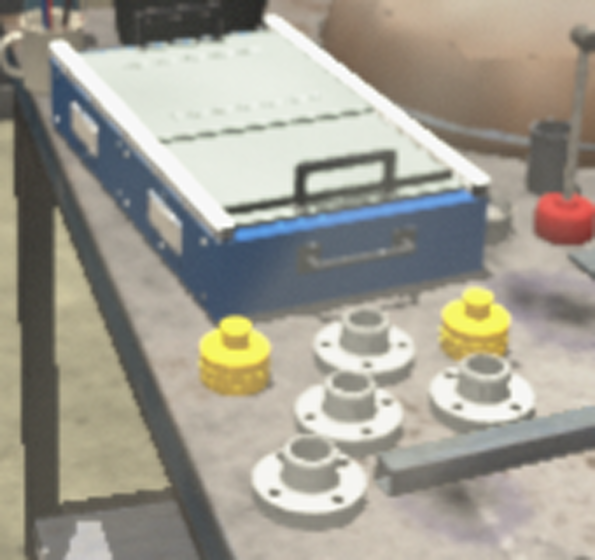

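The crops show the chest's rail corners at about (32,86), (472,32), (54,338) and (509,283) in crop pixels. They also show flange plates at (569,195), (651,135), (653,235) and (729,290), and caps at (569,103) and (575,296).

```bash
cat > m2.py <<'E'
from h import *
t=snap('top');s=snap('side')
def c2(p): return (np.array(p,float)+.5)/3.8-.5+[240,150]
C=onz(t,c2([(31,87),(472,32),(53,338),(509,283)]),.096)[:,:2]
print('corners RL,RR,FL,FR',C.round(3).tolist()); print('widths',np.linalg.norm(C[0]-C[1]),np.linalg.norm(C[2]-C[3]),'depth',np.linalg.norm(C[0]-C[2]),np.linalg.norm(C[1]-C[3]))
o=C.mean(0);yv=(C[0]-C[1]+C[2]-C[3]);a=np.arctan2(-yv[0],yv[1]);xv=(C[0]-C[2]+C[1]-C[3]);a2=np.arctan2(xv[1],xv[0])
print('o',o,'yaw',np.degrees([a,a2]))
R=np.array([[np.cos(a),-np.sin(a)],[np.sin(a),np.cos(a)]])
def ch(P): return ((np.array(P)[:,:2]-o)@R)
print('left edge of Lcover, seam',ch(onz(t,c2([(63,110),(80,310),(292,95),(312,270)]),.094)).round(3).tolist())
print('Rpull',ch(onz(t,c2([(455,155),(475,150),(470,200)]),.122)).round(3).tolist(),'Lpull',ch(onz(t,c2([(78,200),(85,200)]),.129)).round(3).tolist())
def flanges(c):
    im=np.asarray(c['pixels']);hsv=cv2.cvtColor(im,cv2.COLOR_RGB2HSV)
    m=cv2.inRange(hsv,(0,0,165),(180,50,255)); m[:, :376]=0;m[:,450:]=0;m[:165]=0;m[240:]=0
    m=cv2.morphologyEx(m,cv2.MORPH_OPEN,np.ones((2,2),np.uint8))
    for q in cv2.findContours(m,cv2.RETR_EXTERNAL,cv2.CHAIN_APPROX_NONE)[0]:
        if len(q)>25:
            e=cv2.fitEllipse(cv2.convexHull(q)); print('fl',np.round(e[0],1),np.round(e[1],1),onz(c,[e[0]],.016).round(3).tolist(), 'side px',proj(s,onz(c,[e[0]],.016)).round(1).tolist())
flanges(t)
E
python3 m2.py
```

```text
corners RL,RR,FL,FR [[0.597, 0.326], [0.66, -0.121], [0.343, 0.291], [0.403, -0.155]]
widths 0.45126032467090826 0.4505507860253856 depth 0.25591242564005073 0.25880888473424657
o [0.50090642 0.08504535] yaw [7.82251047 7.63872996]
left edge of Lcover, seam [[0.1, 0.195], [-0.104, 0.197], [0.087, -0.036], [-0.092, -0.034]]
Rpull [[-0.001, -0.187], [0.002, -0.207], [-0.047, -0.195]] Lpull [[-0.001, 0.183], [-0.002, 0.177]]
fl [441.6 183.3] [18.3 28.2] [[0.583, -0.446, 0.016]] side px [[426.1, 298.3]]Traceback (most recent call last):
  File "m2.py", line 19, in <module>
    flanges(t)
    ~~~~~~~^^^
  File "m2.py", line 18, in flanges
    e=cv2.fitEllipse(cv2.convexHull(q)); print('fl',np.round(e[0],1),np.round(e[1],1),onz(c,[e[0]],.016).round(3).tolist(), 'side px',proj(s,onz(c,[e[0]],.016)).round(1).tolist())
cv2.error: OpenCV(4.12.0) /io/opencv/modules/imgproc/src/shapedescr.cpp:361: error: (-201:Incorrect size of input array) There should be at least 5 points to fit the ellipse in function 'fitEllipseNoDirect'
```

```bash
cat >> h.py <<'E'
O=np.array([.501,.085]);A=np.radians(7.75);RC=np.array([[np.cos(A),-np.sin(A)],[np.sin(A),np.cos(A)]])
def ch(P): return (np.atleast_2d(P)[:,:2]-O)@RC
def wd(P): return np.atleast_2d(P)@RC.T+O
def go(x,y,z,yaw=None):
    """chest-frame target; prints shares of 20 mm along present tool axes (and 4deg spin to give tool y the chest-frame yaw)"""
    s=readout.sense();T=Rotation.from_quat(s['tool_rot']).as_matrix();p=s['tcp_pos']
    w=np.r_[wd([x,y])[0],z]; d=T.T@(w-p)/.02
    hy=np.degrees(np.arctan2(-T[0,1],T[1,1])-A)
    print('t',round(s['t'],2),'chest',ch(p).round(4)[0],'z',round(p[2],4),'yaw',round(hy,2),'F',s['force'].round(1),'gap',round(s['finger_gap']*85.4,1),'gf',round(s['gripper_force'],1),'q6',round(s['q'][5],2))
    print('-> d',d.round(2),'spin',None if yaw is None else round(-((yaw-hy+180)%360-180)/4,2))
E
sed -i 's/if len(q)>25/if len(cv2.convexHull(q))>6 and len(q)>25/; s/^def ch(P).*//' m2.py
sed -i "s/onz(c,\[e\[0\]\],.016).round(3).tolist(), /onz(c,[e[0]],.016).round(3).tolist(),'chest',ch(onz(c,[e[0]],.016)).round(4).tolist(),/" m2.py
python3 m2.py | grep fl
python3 - <<'E'
from h import *
print('flc',ch(onz(snap('top'),(np.array([(569,195),(651,135),(653,235),(729,290)])+.5)/3.8-.5+[240,150],.016)).round(3).tolist())
go(0,-.2,.238,0)
E
```

```text
fl [441.6 183.1] [18.4 28.4] [[0.584, -0.447, 0.016]] chest [[0.0108, -0.5379]] side px [[426.5, 298.3]]
fl [407.1 203.3] [77.1 91.2] [[0.499, -0.302, 0.016]] chest [[-0.0544, -0.3833]] side px [[374.0, 272.1]]
flc [[-0.036, -0.314], [0.017, -0.411], [-0.089, -0.395], [-0.157, -0.465]]
t 0.55 chest [-0.2749  0.5632] z 0.2393 yaw -21.89 F [ 0.3  0.5 -0.3] gap 85.5 gf 0.0 q6 -0.18
-> d [-26.98 -30.28   0.07] spin -5.47
```

Call:
{"op": "send_rows", "data": {"commands": "45 0 0 0 -1;45 0 0 0 -1;45 0 0 0 -1;45 0 0 0 -1;45 0 0 0 -1;45 0 0 0 -0.46;45 0 0 0 0", "grip_force": 40}}

```text
t: 1.13
tcp_pos: [0.1526, 0.606, 0.2393]
tool_rot: [-0.067, 0.998, 0.0, 0.0]
force: [0.0, -0.5, -0.8]
finger_gap: 0.529
gripper_force: 0.0
```

```bash
python3 -c "
from h import *
go(0,-.2,.2,0)"
```

```text
t 1.13 chest [-0.2749  0.5633] z 0.2393 yaw -0.02 F [ 0.  -0.5 -0.8] gap 45.2 gf 0.0 q6 -0.56
-> d [-13.76 -38.16   1.97] spin -0.01
```

Call:
{"op": "send_rows", "data": {"commands": "45 -0.34 -0.95 0 0;45 -0.34 -0.95 0 0;45 -0.34 -0.95 0 0;45 -0.34 -0.95 0 0;45 -0.34 -0.95 0 0;45 -0.34 -0.95 0 0;45 -0.34 -0.95 0 0;45 -0.34 -0.95 0 0;45 -0.34 -0.95 0 0;45 -0.34 -0.95 0 0;45 -0.34 -0.95 0 0;45 -0.34 -0.95 0 0;45 -0.34 -0.95 0 0;45 -0.34 -0.95 0 0;45 -0.34 -0.95 0 0;45 -0.34 -0.95 0 0;45 -0.34 -0.95 0 0;45 -0.34 -0.95 0 0;45 -0.34 -0.95 0 0;45 -0.34 -0.95 0 0"}}

```text
t: 2.8
tcp_pos: [0.3388, 0.2469, 0.2396]
tool_rot: [-0.067, 0.998, 0.0, 0.0]
force: [1.1, 0.7, -0.9]
finger_gap: 0.524
gripper_force: 0.0
```

Call:
{"op": "send_rows", "data": {"commands": "45 -0.34 -0.95 0 0;45 -0.34 -0.95 0 0;45 -0.34 -0.95 0 0;45 -0.34 -0.95 0 0;45 -0.34 -0.95 0 0;45 -0.34 -0.95 0 0;45 -0.34 -0.95 0 0;45 -0.34 -0.95 0 0;45 -0.34 -0.95 0 0;45 -0.34 -0.95 0 0;45 -0.34 -0.95 0.2 0;45 -0.34 -0.95 0.2 0;45 -0.34 -0.95 0.2 0;45 -0.34 -0.95 0.2 0;45 -0.34 -0.95 0.2 0;45 -0.34 -0.95 0.2 0;45 -0.34 -0.95 0.2 0;45 -0.34 -0.95 0.2 0;45 -0.34 -0.95 0.2 0;45 -0.34 -0.95 0.2 0"}}

```text
t: 4.47
tcp_pos: [0.5245, -0.1117, 0.1993]
tool_rot: [-0.067, 0.998, -0.0, 0.0]
force: [0.5, -0.7, -0.4]
finger_gap: 0.525
gripper_force: 0.0
```

```bash
python3 -c "
from h import *
go(0,-.2,.116,0)
s=snap('side')
im=np.asarray(s['pixels'])[:,:,::-1]
cv2.imwrite('pics/s2.png',cv2.resize(im[120:300,265:435],None,fx=3.3,fy=3.3,interpolation=cv2.INTER_CUBIC))"
```

```text
t 4.47 chest [-0.0032 -0.1981] z 0.1993 yaw -0.12 F [ 0.5 -0.7 -0.4] gap 44.8 gf 0.0 q6 -2.12
-> d [-0.16 -0.1   4.16] spin -0.03
```

View pics/s2.png

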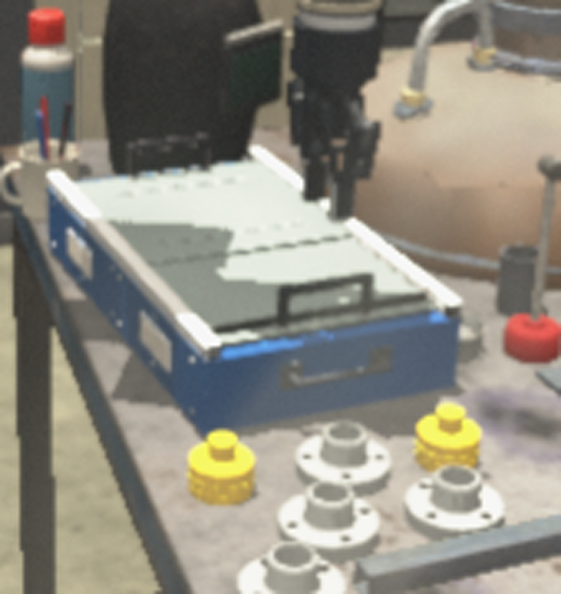

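The gripper hangs above the chest, with the right pull bar in the crop running from (282,292) to (370,280).

```bash
python3 -c "
from h import *
s=snap('side');t=snap('top')
print(ch(onz(s,(np.array([(284,293),(327,287),(368,281)])+.5)/3.3-.5+[265,120],.122)).round(4).tolist())
print('tip',proj(s,[readout.sense()['tcp_pos']]))"
```

```text
[[-0.0418, -0.1991], [-0.0001, -0.2006], [0.0408, -0.2015]]
tip [[363.77435651 182.10401254]]
```

Call:
{"op": "send_rows", "data": {"commands": "45 -0.16 -0.1 0.7 0;45 0 0 0.9 0;45 0 0 0.9 0;45 0 0 0.9 0;45 0 0 0.6 0;45 0 0 0.3 0;5 0 0 0 0;5 0 0 0 0;5 0 0 0 0;5 0 0 0 0;5 0 0 0 0;5 0 0 0 0"}}

```text
t: 5.62
tcp_pos: [0.5278, -0.112, 0.1142]
tool_rot: [-0.067, 0.998, -0.0, 0.001]
force: [0.3, 2.2, 3.9]
finger_gap: 0.107
gripper_force: 39.3
```

```bash
python3 -c "
from h import *
go(0,-.012,.113,0)"
```

```text
t 5.62 chest [-0.     -0.1988] z 0.1142 yaw -0.05 F [0.3 2.2 3.9] gap 9.1 gf 39.3 q6 -2.12
-> d [0.01 9.34 0.06] spin -0.01
```

Call:
{"op": "send_rows", "data": {"commands": "5 0 0.3 0 0;5 0 0.6 0 0;5 0 0.7 0 0;5 0 0.7 0 0;5 0 0.7 0 0;5 0 0.7 0 0;5 0 0.7 0 0;5 0 0.7 0 0;5 0 0.7 0 0;5 0 0.7 0 0;5 0 0.6 0 0;5 0 0.5 0 0;5 0 0.5 0 0;5 0 0.4 0 0;5 0 0.3 0 0;5 0 0.2 0 0;5 0 0 0 0"}}

```text
t: 7.03
tcp_pos: [0.5033, 0.0666, 0.1142]
tool_rot: [-0.068, 0.998, -0.0, 0.0]
force: [-1.7, -0.8, 5.8]
finger_gap: 0.109
gripper_force: 40.0
```

```bash
python3 -c "
from h import *
go(0,-.012,.113,0)"
```

```text
t 7.03 chest [-0.0002 -0.0186] z 0.1142 yaw 0.01 F [-1.7 -0.8  5.8] gap 9.3 gf 40.0 q6 -1.79
-> d [-0.01  0.33  0.06] spin 0.0
```

Call:
{"op": "send_rows", "data": {"commands": "5 0 0.1 0 0;5 0 0.1 0 0;5 0 0.1 0 0;5 0 0.1 0 0;5 0 0.1 0 0;5 0 0 0 0"}}

```text
t: 7.53
tcp_pos: [0.5025, 0.0731, 0.1142]
tool_rot: [-0.069, 0.998, -0.003, 0.0]
force: [-1.3, -14.2, 6.9]
finger_gap: 0.114
gripper_force: 40.1
```

```bash
python3 -c "
from h import *
go(0,-.012,.113,0)"
```

```text
t 7.53 chest [-0.0001 -0.012 ] z 0.1142 yaw 0.16 F [ -1.3 -14.2   6.9] gap 9.8 gf 40.1 q6 -1.77
-> d [-0.01  0.    0.06] spin 0.04
```

Call:
{"op": "send_rows", "data": {"commands": "5 0 -0.12 0 0;35 0 0 0 0;35 0 0 0 0;35 0 0 0 0;35 0 0 -0.5 0;50 0 0 -1 0;60 0 0 -1 0;60 0 0 0 1;60 0 0 0 1;60 0 0 0 1;60 0 0 0 1;60 0 0 0 1;60 0 0 0 1;60 0 0 0 1;60 0 0 0 1;60 0 0 0 1;60 0 0 0 1;60 0 0 0 1;60 0 0 0 1;60 0 0 0 1"}}

```text
t: 9.2
tcp_pos: [0.5023, 0.074, 0.1639]
tool_rot: [0.378, 0.926, 0.0, 0.0]
force: [-0.5, 0.8, -0.5]
finger_gap: 0.703
gripper_force: 0.0
```

Call:
{"op": "send_rows", "data": {"commands": "60 0 0 0 1;60 0 0 0 1;60 0 0 0 1;60 0 0 0 1;60 0 0 0 1;60 0 0 0 1;60 0 0 0 1;60 0 0 0 1;60 0 0 0 1;60 0 0 0 0.5;60 0 0 0 0"}}

```text
t: 10.12
tcp_pos: [0.5024, 0.074, 0.1638]
tool_rot: [0.658, 0.753, 0.0, 0.0]
force: [0.4, 0.0, 0.0]
finger_gap: 0.7
gripper_force: 0.0
```

```bash
cat > d.py <<'E'
from h import *
# detect caps and flanges (chest frame) in the top view
def det(t,save=None):
    im=np.asarray(t['pixels']);x0,y0,f=374,160,6
    c=cv2.resize(im[y0:245,x0:450],None,fx=f,fy=f,interpolation=cv2.INTER_CUBIC);g=cv2.cvtColor(c,cv2.COLOR_RGB2GRAY)
    H=cv2.HoughCircles(cv2.medianBlur(g,5),cv2.HOUGH_GRADIENT_ALT,1.5,60,param1=150,param2=.6,minRadius=48,maxRadius=75)
    if H is not None:
        for u,v,r in H[0]:
            p=(np.array([u,v])+.5)/f-.5+[x0,y0]; print('circ r%.0f'%r,p.round(1),'flange@16',ch(onz(t,[p],.016)).round(4)[0])
    m=cv2.inRange(cv2.cvtColor(im,cv2.COLOR_RGB2HSV),(20,150,100),(35,255,255));m[:,:300]=0;m[:,450:]=0;m[:165]=0;m[245:]=0
    k,l,st,ce=cv2.connectedComponentsWithStats(m)
    for i in range(1,k):
        if st[i,4]>60: print('cap',ce[i].round(1),st[i,4],ch(onz(t,[ce[i]],.033)).round(4)[0])
    if save: cv2.imwrite(save,c[:,:,::-1])
if __name__=='__main__':
    det(snap('top'))
E
python3 d.py; python3 -c "
from h import *
go(-.036,-.314,.16,-90)
s=snap('side','s3.png')
im=cv2.imread('pics/s3.png');cv2.imwrite('pics/s3c.png',cv2.resize(im[120:320,265:435],None,fx=3,fy=3,interpolation=cv2.INTER_CUBIC))"
```

```text
circ r62 [431.3 225.8] flange@16 [-0.1562 -0.4649]
circ r60 [389.8 201.1] flange@16 [-0.0369 -0.3158]
circ r59 [410.8 185.1] flange@16 [ 0.0177 -0.411 ]
circ r61 [411.6 211.3] flange@16 [-0.0888 -0.3959]
cap [389.  177.1] 143 [ 0.0574 -0.3244]
cap [390.5 227.4] 154 [-0.1435 -0.2984]
t 10.17 chest [-0.0001 -0.0111] z 0.1638 yaw -89.98 F [0.7 0.4 1.3] gap 59.9 gf 0.0 q6 -0.21
-> d [-15.14  -1.8    0.19] spin 0.0
```

View pics/s3c.png

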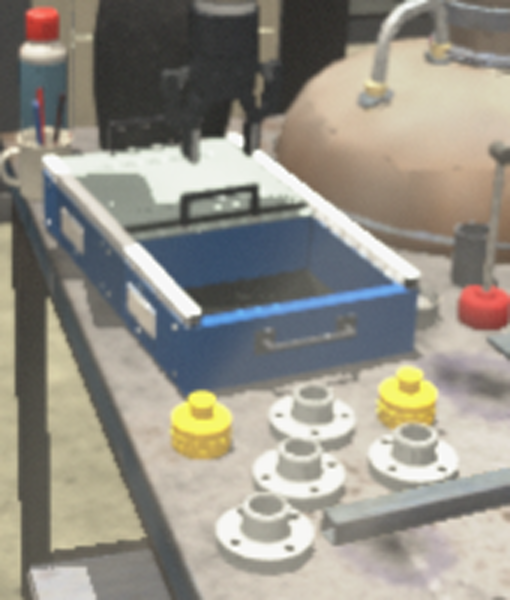

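The bay is open and empty, and the four flanges and two caps sit where I measured them. I'm going to flange F2 at chest coordinates (-0.037, -0.316).

Call:
{"op": "send_rows", "data": {"commands": "60 -0.95 -0.12 0 0;60 -0.95 -0.12 0 0;60 -0.95 -0.12 0 0;60 -0.95 -0.12 0 0;60 -0.95 -0.12 0 0;60 -0.95 -0.12 0 0;60 -0.95 -0.12 0 0;60 -0.95 -0.12 0 0;60 -0.95 -0.12 0 0;60 -0.95 -0.12 0 0;60 -0.95 -0.12 0 0;60 -0.95 -0.12 0 0;60 -0.95 -0.12 0.3 0;60 -0.95 -0.12 0.6 0;60 -0.95 -0.12 0.9 0;60 -0.95 -0.05 0.9 0;60 0 0 0.9 0;60 0 0 0.9 0;60 0 0 0.9 0;60 0 0 0 0"}}

```text
t: 11.88
tcp_pos: [0.5045, -0.2314, 0.0524]
tool_rot: [0.658, 0.753, -0.0, -0.003]
force: [-1.0, -0.3, -0.1]
finger_gap: 0.701
gripper_force: 0.0
```

```bash
python3 -c "
from h import *
go(-.037,-.3158,.028,-90)"
```

```text
t 11.88 chest [-0.0392 -0.314 ] z 0.0524 yaw -90.03 F [-1.  -0.3 -0.1] gap 59.9 gf 0.0 q6 -0.77
-> d [-0.1   0.12  1.22] spin -0.01
```

Call:
{"op": "send_rows", "data": {"commands": "60 -0.1 0.12 0.6 0;60 0 0 0.6 0;30 0 0 0 0;30 0 0 0 0;30 0 0 0 0;30 0 0 0 0;30 0 0 0 0;55 0 0 0 0;55 0 0 0 0;55 0 0 0 0.5;55 0 0 0 1;55 0 0 0 1;55 0 0 0 1;55 0 0 0 1;55 0 0 0 1;55 0 0 0 1;55 0 0 0 1;55 0 0 0 1;55 0 0 0 1;55 0 0 0 1", "grip_force": 25}}

```text
t: 13.55
tcp_pos: [0.5095, -0.2346, 0.032]
tool_rot: [0.885, 0.466, 0.0, 0.001]
force: [0.3, -0.7, -0.5]
finger_gap: 0.646
gripper_force: 0.0
```

Call:
{"op": "send_rows", "data": {"commands": "55 0 0 0 1;55 0 0 0 1;55 0 0 0 1;55 0 0 0 1;55 0 0 0 1;55 0 0 0 1;55 0 0 0 1;55 0 0 0 1;55 0 0 0 1;55 0 0 0 1;55 0 0 0 1;55 0 0 0 1;30 0 0 0 0;30 0 0 0 0;30 0 0 0 0;30 0 0 0 0;30 0 0 0 0", "grip_force": 80}}

```text
t: 14.97
tcp_pos: [0.5089, -0.2333, 0.0326]
tool_rot: [0.998, 0.068, 0.0, -0.001]
force: [-1.0, 2.8, 8.3]
finger_gap: 0.43
gripper_force: 79.0
```

```bash
python3 -c "
from h import *
go(.054,-.068,.13,-180)"
```

```text
t 14.97 chest [-0.0351 -0.3164] z 0.0326 yaw -179.98 F [-1.   2.8  8.3] gap 36.7 gf 79.0 q6 0.8
-> d [  4.46 -12.43  -4.85] spin 0.0
```

Call:
{"op": "send_rows", "data": {"commands": "55 0 0 0 0;55 0 0 0 0;55 0 0 0.15 0;55 0 0 0.15 0;55 0 0 0 0;30 0 0 0 0;30 0 0 0 0;30 0 0 0 0;30 0 0 0 0;30 0 0 0 0;30 0 0 0 0"}}

```text
t: 15.88
tcp_pos: [0.5088, -0.2339, 0.0255]
tool_rot: [0.998, 0.067, -0.0, -0.0]
force: [-0.6, 1.3, 4.1]
finger_gap: 0.435
gripper_force: 80.3
```

```bash
python3 -c "
from h import *
go(.054,-.068,.13,-180)"
```

```text
t 15.88 chest [-0.0353 -0.317 ] z 0.0255 yaw -180.06 F [-0.6  1.3  4.1] gap 37.2 gf 80.3 q6 0.81
-> d [  4.45 -12.46  -5.22] spin -0.01
```

Call:
{"op": "send_rows", "data": {"commands": "30 0 0 -0.5 0;30 0 0 -1 0;30 0 0 -1 0;30 0 0 -1 0;30 0 0 -1 0;30 0.34 -0.95 -0.75 0;30 0.34 -0.95 0 0;30 0.34 -0.95 0 0;30 0.34 -0.95 0 0;30 0.34 -0.95 0 0;30 0.34 -0.95 0 0;30 0.34 -0.95 0 0;30 0.34 -0.95 0 0;30 0.34 -0.95 0 0;30 0.34 -0.95 0 0;30 0.34 -0.95 0 0;30 0.34 -0.95 0 0;30 0.34 -0.95 0 0;30 0 0 0 0"}}

```text
t: 17.47
tcp_pos: [0.5636, 0.0257, 0.13]
tool_rot: [0.998, 0.069, 0.0, -0.001]
force: [0.3, -0.3, -4.2]
finger_gap: 0.436
gripper_force: 81.6
```

```bash
python3 -c "
from h import *
go(.054,-.068,.039,-180)"
```

```text
t 17.47 chest [ 0.054  -0.0672] z 0.13 yaw -179.88 F [ 0.3 -0.3 -4.2] gap 37.2 gf 81.6 q6 1.28
-> d [-0.    0.05  4.55] spin 0.03
```

Call:
{"op": "send_rows", "data": {"commands": "30 0 0.05 0.9 0;30 0 0 0.9 0;30 0 0 0.9 0;30 0 0 0.9 0;30 0 0 0.5 0;30 0 0 0.3 0;30 0 0 0.1 0;30 0 0 0.1 0;30 0 0 0 0"}}

```text
t: 18.22
tcp_pos: [0.5714, 0.0199, 0.0395]
tool_rot: [0.998, 0.065, 0.008, 0.001]
force: [11.9, 1.6, -4.2]
finger_gap: 0.437
gripper_force: 88.9
```

```bash
python3 -c "
from h import *
go(.054,-.068,.0375,-180)"
```

```text
t 18.22 chest [ 0.061 -0.074] z 0.0395 yaw -180.35 F [11.9  1.6 -4.2] gap 37.3 gf 88.9 q6 1.28
-> d [-0.35 -0.3   0.1 ] spin -0.09
```

```bash
python3 -c "
from h import *
s=snap('side','s4.png');t=snap('top','t4.png')
a=cv2.imread('pics/s4.png')[130:260,270:420];b=cv2.imread('pics/t4.png')[140:250,300:420]
a=cv2.resize(a,(450,390),interpolation=cv2.INTER_CUBIC);b=cv2.resize(b,(340,390*340//371),interpolation=cv2.INTER_CUBIC)
o=np.zeros((390,800,3),np.uint8);o[:,:450]=a;o[:b.shape[0],455:795]=b;cv2.imwrite('pics/p4.png',o)"
```

```text
(no output)
```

View pics/p4.png

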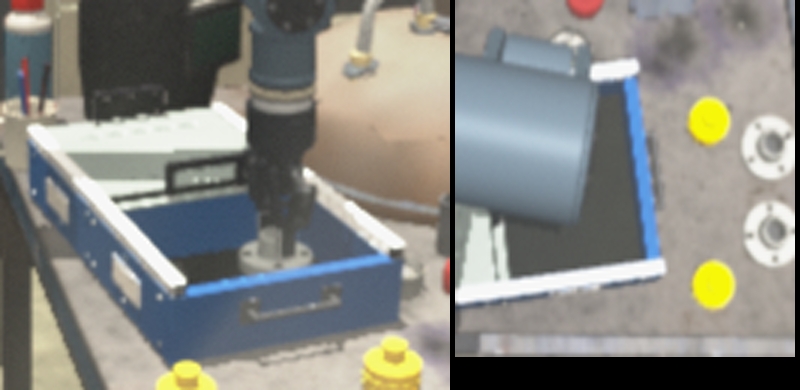

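The flange is still in hand, and the gripper linkage appears to touch the right pull near (200,170) in the left half. I'll lift, move right, and regrip at -90° yaw.

Call:
{"op": "send_rows", "data": {"commands": "30 0 0.3 -0.2 0;30 0 0.3 -0.5 0;30 0 0 -1 0;30 0 0 -1 0;30 0 0 0 0"}}

```text
t: 18.73
tcp_pos: [0.5673, 0.0085, 0.0953]
tool_rot: [0.998, 0.067, 0.003, 0.001]
force: [1.6, -0.6, -4.5]
finger_gap: 0.434
gripper_force: 89.0
```

```bash
python3 -c "
from h import *
go(.050,-.125,.05,-180)"
```

```text
t 18.73 chest [ 0.0554 -0.0848] z 0.0953 yaw -180.06 F [ 1.6 -0.6 -4.5] gap 37.1 gf 89.0 q6 1.26
-> d [-0.28  2.01  2.27] spin -0.01
```

Call:
{"op": "send_rows", "data": {"commands": "30 -0.14 1 0 0;30 -0.14 1 0.3 0;30 0 0 0.9 0;30 0 0 0.8 0;30 0 0 0.4 0;30 0 0 0.1 0;30 0 0 0.1 0;30 0 0 0.1 0;30 0 0 0.1 0;30 0 0 0 0"}}

```text
t: 19.57
tcp_pos: [0.5656, -0.0308, 0.0377]
tool_rot: [0.998, 0.067, 0.001, 0.0]
force: [-1.5, -0.7, 0.1]
finger_gap: 0.436
gripper_force: 89.4
```

```bash
python3 -c "
from h import *
go(.050,-.125,.0375,-180)"
```

```text
t 19.57 chest [ 0.0484 -0.1235] z 0.0377 yaw -180.02 F [-1.5 -0.7  0.1] gap 37.2 gf 89.4 q6 1.18
-> d [0.08 0.08 0.01] spin -0.01
```

Call:
{"op": "send_rows", "data": {"commands": "53 0 0 0 0;53 0 0 0 0;53 0 0 0 -0.5;53 0 0 0 -1;53 0 0 0 -1;53 0 0 0 -1;53 0 0 0 -1;53 0 0 0 -1;53 0 0 0 -1;53 0 0 0 -1;53 0 0 0 -1;53 0 0 0 -1;53 0 0 0 -1;53 0 0 0 -1;53 0 0 0 -1;53 0 0 0 -1;53 0 0 0 -1;53 0 0 0 -1;53 0 0 0 -1;53 0 0 0 -1"}}

```text
t: 21.23
tcp_pos: [0.5659, -0.0309, 0.0369]
tool_rot: [0.778, 0.629, 0.001, 0.001]
force: [-0.1, 0.2, 1.0]
finger_gap: 0.621
gripper_force: 0.0
```

Call:
{"op": "send_rows", "data": {"commands": "53 0 0 0 -1;53 0 0 0 -1;53 0 0 0 -1;53 0 0 0 -1;53 0 0 0 -1;30 0 0 0 0;30 0 0 0 0;30 0 0 0 0;30 0 0 0 0;30 0 0 0 0;30 0 0 0 0;30 0 0 -0.3 0;30 0 0 -0.2 0;30 0 0 0 0"}}

```text
t: 22.4
tcp_pos: [0.5653, -0.0308, 0.0469]
tool_rot: [0.658, 0.753, 0.0, 0.0]
force: [0.1, -0.2, -4.3]
finger_gap: 0.436
gripper_force: 81.0
```

```bash
python3 -c "
from h import *
go(.050,-.070,.039,-90)"
```

```text
t 22.4 chest [ 0.0481 -0.1235] z 0.0469 yaw -90.09 F [ 0.1 -0.2 -4.3] gap 37.3 gf 81.0 q6 -0.39
-> d [2.67 0.09 0.39] spin -0.02
```

Call:
{"op": "send_rows", "data": {"commands": "30 0.5 0 0 0;30 0.7 0.1 0 0;30 0.7 0 0 0;30 0.4 0 0 0;30 0.2 0 0 0;30 0 0 0 0"}}

```text
t: 22.9
tcp_pos: [0.5596, 0.0208, 0.0461]
tool_rot: [0.657, 0.754, -0.0, -0.001]
force: [-0.5, -0.6, -4.3]
finger_gap: 0.434
gripper_force: 81.0
```

Call:
{"op": "send_rows", "data": {"commands": "30 0 0 0.2 0;30 0 0 0.15 0;30 0 0 0.1 0;30 0 0 0 0"}}

```text
t: 23.23
tcp_pos: [0.5605, 0.0186, 0.0375]
tool_rot: [0.658, 0.753, 0.0, -0.0]
force: [-0.4, 0.4, -0.5]
finger_gap: 0.438
gripper_force: 81.4
```

```bash
python3 -c "
from h import *
go(.050,-.073,.0377,-90)"
```

```text
t 23.23 chest [ 0.05   -0.0738] z 0.0375 yaw -90.1 F [-0.4  0.4 -0.5] gap 37.4 gf 81.4 q6 -0.3
-> d [ 0.04  0.   -0.01] spin -0.02
```

Call:
{"op": "send_rows", "data": {"commands": "50 0 0 0 0;50 0 0 0 0;55 0 0 -0.6 0;60 0 0 -1 0;60 0 0 -1 0;60 -0.5 0 -1 0;60 -1 -0.1 -0.6 0;60 -1 -0.1 0 0;60 -1 -0.1 0 0;60 -1 -0.1 0 0;60 -1 -0.1 0 0;60 -1 -0.1 0 0;60 -1 -0.1 0 0;60 -1 -0.1 0 0;60 -1 -0.1 0 0;60 -1 -0.1 0 0;60 -1 -0.1 0 0;60 -1 -0.1 0 0;60 -1 -0.1 0 0;60 -1 -0.1 0 0", "grip_force": 25}}

```text
t: 24.9
tcp_pos: [0.5716, -0.2735, 0.1226]
tool_rot: [0.658, 0.753, 0.0, 0.001]
force: [0.3, -0.4, -0.0]
finger_gap: 0.7
gripper_force: 0.0
```

```bash
python3 d.py; python3 -c "
from h import *
go(.0177,-.411,.027,-90)"
```

```text
circ r59 [431.8 226.1] flange@16 [-0.1574 -0.4667]
cap [389.7 228.4] 122 [-0.147  -0.2947]
t 24.95 chest [ 0.0219 -0.3697] z 0.1229 yaw -90.2 F [ 0.8 -3.2  0.6] gap 59.7 gf 0.0 q6 -0.76
-> d [-2.04 -0.22  4.81] spin -0.05
```

Call:
{"op": "send_rows", "data": {"commands": "60 -0.9 -0.1 0.3 0;60 -0.7 -0.1 0.8 0;60 0 0 0.9 0;60 0 0 0.9 0;60 0 0 0.9 0;60 0 0 0.6 0;60 0 0 0.3 0;60 0 0 0 0"}}

```text
t: 25.62
tcp_pos: [0.571, -0.3038, 0.0259]
tool_rot: [0.658, 0.753, -0.0, -0.001]
force: [-1.4, 0.5, 0.6]
finger_gap: 0.704
gripper_force: 0.0
```

```bash
python3 -c "
from h import *
go(.0177,-.411,.027,-90)"
```

```text
t 25.62 chest [ 0.0169 -0.3947] z 0.0259 yaw -90.04 F [-1.4  0.5  0.6] gap 60.1 gf 0.0 q6 -0.8
-> d [-0.81  0.04 -0.06] spin -0.01
```

Call:
{"op": "send_rows", "data": {"commands": "60 -0.5 0 0 0;60 -0.31 0 0 0;30 0 0 0 0;30 0 0 0 0;30 0 0 0 0;30 0 0 0 0;30 0 0 0 0;30 0 0 0 0;55 0 0 0 0;55 0 0 0 0;55 0 0 0 0.5;55 0 0 0 1;55 0 0 0 1;55 0 0 0 1;55 0 0 0 1;55 0 0 0 1;55 0 0 0 1;55 0 0 0 1;55 0 0 0 1;55 0 0 0 1"}}

```text
t: 27.28
tcp_pos: [0.5737, -0.3192, 0.0266]
tool_rot: [0.868, 0.496, 0.0, -0.001]
force: [0.4, -0.2, -0.4]
finger_gap: 0.643
gripper_force: 0.0
```

Call:
{"op": "send_rows", "data": {"commands": "55 0 0 0 1;55 0 0 0 1;55 0 0 0 1;55 0 0 0 1;55 0 0 0 1;55 0 0 0 1;55 0 0 0 1;55 0 0 0 1;55 0 0 0 1;55 0 0 0 1;55 0 0 0 1;55 0 0 0 1;55 0 0 0 1;30 0 0 0 0;30 0 0 0 0;30 0 0 0 0;30 0 0 0 0;30 0 0 0 0;30 0 0 0 0", "grip_force": 80}}

```text
t: 28.87
tcp_pos: [0.5737, -0.3192, 0.0273]
tool_rot: [0.998, 0.067, -0.0, -0.001]
force: [-1.0, 4.4, 4.3]
finger_gap: 0.434
gripper_force: 79.9
```

```bash
python3 -c "
from h import *
go(.05,-.158,.125,-180)"
```

```text
t 28.87 chest [ 0.0175 -0.4103] z 0.0273 yaw -180.02 F [-1.   4.4  4.3] gap 37.0 gf 79.9 q6 0.76
-> d [  1.62 -12.63  -4.86] spin -0.01
```

Call:
{"op": "send_rows", "data": {"commands": "30 0 0 -0.5 0;30 0 0 -1 0;30 0 0 -1 0;30 0 0 -1 0;30 0 -0.4 -1 0;30 0.13 -0.95 -0.4 0;30 0.13 -0.95 0 0;30 0.13 -0.95 0 0;30 0.13 -0.95 0 0;30 0.13 -0.95 0 0;30 0.13 -0.95 0 0;30 0.13 -0.95 0 0;30 0.13 -0.95 0 0;30 0.13 -0.95 0 0;30 0.13 -0.95 0 0;30 0.13 -0.95 0 0;30 0.13 -0.9 0 0;30 0.13 -0.85 0 0;30 0 0 0 0"}}

```text
t: 30.45
tcp_pos: [0.5706, -0.0606, 0.1233]
tool_rot: [0.998, 0.069, -0.003, -0.002]
force: [-0.3, 1.0, -6.6]
finger_gap: 0.432
gripper_force: 81.6
```

```bash
python3 -c "
from h import *
go(.05,-.158,.0405,-180)"; python3 d.py
```

```text
t 30.45 chest [ 0.0493 -0.1536] z 0.1233 yaw -179.83 F [-0.3  1.  -6.6] gap 36.9 gf 81.6 q6 1.13
-> d [0.06 0.24 4.14] spin 0.04
circ r61 [431.3 225.8] flange@16 [-0.1562 -0.4649]
circ r61 [411.6 211.3] flange@16 [-0.0888 -0.3959]
cap [388.9 177.2] 147 [ 0.0572 -0.3239]
cap [390.5 227.3] 157 [-0.1431 -0.2985]
```

Call:
{"op": "send_rows", "data": {"commands": "30 0.05 0.2 0.5 0;30 0 0 0.9 0;30 0 0 0.9 0;30 0 0 0.9 0;30 0 0 0.6 0;30 0 0 0.2 0;30 0 0 0.1 0;30 0 0 0.1 0;30 0 0 0 0"}}

```text
t: 31.25
tcp_pos: [0.5741, -0.0707, 0.0438]
tool_rot: [0.998, 0.067, -0.001, 0.0]
force: [-7.6, 0.2, 13.4]
finger_gap: 0.436
gripper_force: 89.1
```

```bash
python3 -c "
from h import *
go(.05,-.158,.0393,-180)"
```

```text
t 31.25 chest [ 0.0514 -0.1642] z 0.0438 yaw -180.08 F [-7.6  0.2 13.4] gap 37.2 gf 89.1 q6 1.12
-> d [-0.07 -0.31  0.23] spin -0.02
```

Call:
{"op": "send_rows", "data": {"commands": "30 0 0 -0.5 0;30 0 0 -0.9 0;30 0 -0.1 -0.9 0;30 0 -0.2 -0.9 0;30 0 0 -0.9 0;30 0 0 0 0;30 0 0 0 0"}}

```text
t: 31.83
tcp_pos: [0.5755, -0.0646, 0.1242]
tool_rot: [0.998, 0.067, 0.002, 0.001]
force: [0.2, -0.3, -5.8]
finger_gap: 0.436
gripper_force: 81.7
```

```bash
cat > pic.py <<'E'
import sys
from h import *
def go_(o):
    s=np.asarray(snap('side')['pixels'])[:,:,::-1];t=np.asarray(snap('top')['pixels'])[:,:,::-1]
    a=cv2.resize(s[150:280,270:420],(450,390),interpolation=cv2.INTER_CUBIC);b=cv2.resize(t[145:250,320:440],(345,302),interpolation=cv2.INTER_CUBIC)
    w=np.zeros((390,800,3),np.uint8);w[:,:450]=a;w[:302,455:]=b;cv2.imwrite('pics/'+o,w)
go_(sys.argv[1]); go(0,0,.1)
E
python3 pic.py p5.png
```

```text
t 31.93 chest [ 0.052  -0.1576] z 0.1223 yaw -180.07 F [ 0.7  0.5 -7.1] gap 36.9 gf 81.6 q6 1.13
-> d [-2.61 -7.88  1.13] spin None
```

View pics/p5.png

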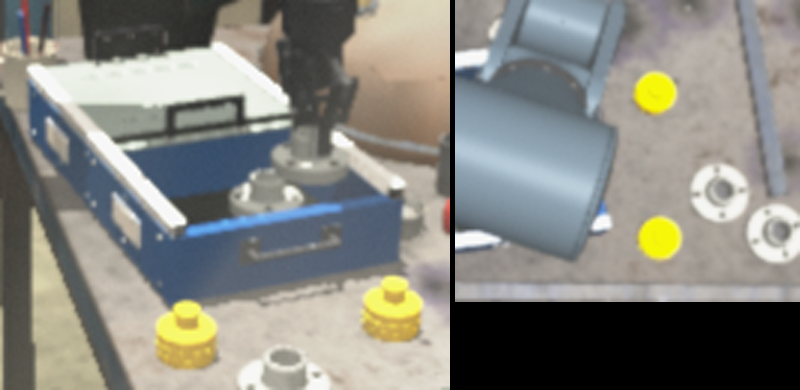

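The held flange looks level at about (310,150). Flange 1 is in the bay with its neck top at about (264,180) in the crop. I'll compute its position.

```bash
python3 -c "
from h import *
s=snap('side')
f=lambda p:(np.array(p,float)+.5)/3-.5+[270,150]
print(ch(onz(s,f([(264,180)]),.052)),'plate edges',ch(onz(s,f([(229,203),(303,203)]),.026)))
print('proj of expected placed',(proj(s,[np.r_[wd([.05,-.0738])[0],.052]])-[270,150])*3, 'held neck top expected',(proj(s,[np.r_[readout.sense()['tcp_pos'][:2],.125+.013]])-[270,150])*3)
"
```

```text
[[ 0.04328954 -0.07811585]] plate edges [[ 0.00708478 -0.06850085]
 [ 0.08310566 -0.09622076]]
proj of expected placed [[266.81602087 176.54861546]] held neck top expected [[308.61741102 131.77172544]]
```

Call:
{"op": "send_rows", "data": {"commands": "30 0 0 0 -0.5;30 0 0 0 -1;30 0 0 0 -1;30 0 0 0 -1;30 0 0 0 -1;30 0 0 0 -1;30 0 0 0 -1;30 0 0 0 -1;30 0 0 0 -1;30 0 0 0 -1;30 0 0 0 -1;30 0 0 0 -1;30 0 0 0 -1;30 0 0 0 -1;30 0 0 0 -1;30 0 0 0 -1;30 0 0 0 -1;30 0 0 0 -1;30 0 0 0 -1;30 0 0 0 -1"}}

```text
t: 33.65
tcp_pos: [0.5735, -0.064, 0.1216]
tool_rot: [0.732, 0.681, -0.001, -0.001]
force: [0.6, 1.2, -6.2]
finger_gap: 0.436
gripper_force: 81.6
```

Call:
{"op": "send_rows", "data": {"commands": "30 0 0 0 -1;30 0 0 0 -1;30 0 0 0 -1;30 0 0 0 0;30 0 0 0 0"}}

```text
t: 34.07
tcp_pos: [0.5738, -0.064, 0.1221]
tool_rot: [0.659, 0.752, -0.0, -0.001]
force: [0.6, -0.7, -5.8]
finger_gap: 0.431
gripper_force: 81.6
```

```bash
python3 -c "
from h import *
go(.052,-.1632,.0405,-90)"
```

```text
t 34.07 chest [ 0.052  -0.1574] z 0.1221 yaw -90.16 F [ 0.6 -0.7 -5.8] gap 36.8 gf 81.6 q6 -0.44
-> d [-0.29  0.01  4.08] spin -0.04
```

Call:
{"op": "send_rows", "data": {"commands": "30 -0.28 0 0.5 0;30 0 0 0.9 0;30 0 0 0.9 0;30 0 0 0.9 0;30 0 0 0.3 0;30 0 0 0.2 0;30 0 0 0.2 0;30 0 0 0 0"}}

```text
t: 34.73
tcp_pos: [0.5754, -0.0698, 0.045]
tool_rot: [0.658, 0.753, -0.0, 0.0]
force: [-0.4, -0.2, -5.6]
finger_gap: 0.428
gripper_force: 81.6
```

```bash
python3 -c "
from h import *
go(.052,-.1632,.0393,-90)"
```

```text
t 34.73 chest [ 0.0528 -0.1635] z 0.045 yaw -90.07 F [-0.4 -0.2 -5.6] gap 36.5 gf 81.6 q6 -0.45
-> d [ 0.01 -0.04  0.28] spin -0.02
```

Call:
{"op": "send_rows", "data": {"commands": "30 0 0 0.1 0;30 0 0 0.1 0;30 0 0 0.1 0;30 0 0 0 0"}}

```text
t: 35.07
tcp_pos: [0.5755, -0.0697, 0.0396]
tool_rot: [0.658, 0.753, 0.0, 0.0]
force: [0.6, 0.6, -6.4]
finger_gap: 0.432
gripper_force: 81.7
```

```bash
python3 -c "
from h import *
go(.052,-.1632,.0393,-90)"
```

```text
t 35.07 chest [ 0.053  -0.1633] z 0.0396 yaw -90.05 F [ 0.6  0.6 -6.4] gap 36.9 gf 81.7 q6 -0.45
-> d [ 0.01 -0.05  0.01] spin -0.01
```

Call:
{"op": "send_rows", "data": {"commands": "30 0 0 0.1 0;30 0 0 0 0"}}

```text
t: 35.23
tcp_pos: [0.5756, -0.0697, 0.0393]
tool_rot: [0.658, 0.753, 0.0, 0.001]
force: [-2.0, 1.2, 6.3]
finger_gap: 0.435
gripper_force: 83.0
```

Call:
{"op": "send_rows", "data": {"commands": "30 0 0 0.1 0;30 0 0 0 0"}}

```text
t: 35.4
tcp_pos: [0.5756, -0.0697, 0.0392]
tool_rot: [0.658, 0.753, 0.0, 0.001]
force: [-4.7, 1.7, 18.3]
finger_gap: 0.431
gripper_force: 84.3
```

Call:
{"op": "send_rows", "data": {"commands": "30 0 0 -0.15 0;50 0 0 0 0;50 0 0 0 0;55 0 0 -0.6 0;60 0 0 -1 0;60 0 0 -1 0;60 -0.5 -0.4 -1 0;60 -1 -0.7 -0.6 0;60 -1 -0.7 0 0;60 -1 -0.7 0 0;60 -1 -0.7 0 0;60 -1 -0.7 0 0;60 -1 -0.7 0 0;60 -1 -0.7 0 0;60 -1 -0.7 0 0;60 -1 -0.7 0 0;60 -1 -0.5 0 0;60 -1 0 0 0;60 0 0 0 0;60 0 0 0 0"}}

```text
t: 37.07
tcp_pos: [0.4635, -0.318, 0.1229]
tool_rot: [0.659, 0.752, 0.0, 0.001]
force: [-0.1, 0.4, 0.0]
finger_gap: 0.699
gripper_force: 0.0
```

```bash
python3 d.py; python3 -c "
from h import *
go(-.0888,-.3959,.026,-90)"
```

```text
cap [388.1 229.7] 68 [-0.1513 -0.2878]
t 37.12 chest [-0.0916 -0.3928] z 0.1226 yaw -90.09 F [-0.6  0.8  0.2] gap 60.1 gf 0.0 q6 -0.93
-> d [-0.16  0.14  4.83] spin -0.02
```

Call:
{"op": "send_rows", "data": {"commands": "60 -0.16 0.14 0.5 0;60 0 0 0.9 0;60 0 0 0.9 0;60 0 0 0.9 0;60 0 0 0.9 0;60 0 0 0.5 0;60 0 0 0.2 0;30 0 0 0 0;30 0 0 0 0;30 0 0 0 0;30 0 0 0 0;30 0 0 0 0;30 0 0 0 0"}}

```text
t: 38.2
tcp_pos: [0.4663, -0.3192, 0.0269]
tool_rot: [0.658, 0.753, 0.0, -0.0]
force: [-1.3, 2.2, 2.3]
finger_gap: 0.434
gripper_force: 81.0
```

```bash
python3 -c "
from h import *
go(-.052,-.075,.125,-90)"
```

```text
t 38.2 chest [-0.0889 -0.3958] z 0.0269 yaw -90.05 F [-1.3  2.2  2.3] gap 37.1 gf 81.0 q6 -0.93
-> d [16.04  1.83 -4.9 ] spin -0.01
```

Call:
{"op": "send_rows", "data": {"commands": "30 0 0 -0.5 0;30 0 0 -1 0;30 0 0 -1 0;30 0 0 -1 0;30 0.3 0 -1 0;30 0.9 0.1 -0.4 0;30 1 0.12 0 0;30 1 0.12 0 0;30 1 0.12 0 0;30 1 0.12 0 0;30 1 0.12 0 0;30 1 0.12 0 0;30 1 0.12 0 0;30 1 0.12 0 0;30 1 0.12 0 0;30 1 0.12 0 0;30 1 0.12 0 0;30 1 0.12 0 0;30 1 0.12 0 0;30 1 0.12 0 0"}}

```text
t: 39.87
tcp_pos: [0.4603, -0.0119, 0.1242]
tool_rot: [0.658, 0.753, 0.0, -0.0]
force: [0.2, 0.2, -6.8]
finger_gap: 0.433
gripper_force: 82.0
```

Call:
{"op": "send_rows", "data": {"commands": "30 0.8 0.1 0 0;30 0 0 0 0;30 0 0 0 0"}}

```text
t: 40.12
tcp_pos: [0.4601, 0.0038, 0.1243]
tool_rot: [0.657, 0.754, -0.0, -0.0]
force: [0.1, -0.8, -7.0]
finger_gap: 0.436
gripper_force: 82.0
```

```bash
python3 -c "
from h import *
go(-.052,-.075,.0389,-90)"
```

```text
t 40.12 chest [-0.0515 -0.0749] z 0.1243 yaw -89.9 F [ 0.1 -0.8 -7. ] gap 37.2 gf 82.0 q6 -0.37
-> d [-0.   -0.03  4.27] spin 0.02
```

Call:
{"op": "send_rows", "data": {"commands": "30 -0.03 0 0.5 0;30 0 0 0.9 0;30 0 0 0.9 0;30 0 0 0.9 0;30 0 0 0.5 0;30 0 0 0.2 0;30 0 0 0.2 0;30 0 0 0.1 0;30 0 0 0 0;30 0 0 0 0"}}

```text
t: 40.95
tcp_pos: [0.4614, 0.0017, 0.0408]
tool_rot: [0.658, 0.753, 0.0, 0.001]
force: [-0.2, -0.5, -6.1]
finger_gap: 0.442
gripper_force: 81.9
```

```bash
python3 -c "
from h import *
go(-.052,-.075,.0389,-90)"
```

```text
t 40.95 chest [-0.0505 -0.0772] z 0.0408 yaw -90.06 F [-0.2 -0.5 -6.1] gap 37.7 gf 81.9 q6 -0.37
-> d [ 0.11 -0.08  0.09] spin -0.01
```

Call:
{"op": "send_rows", "data": {"commands": "30 0 0 0.1 0;30 0 0 0.1 0;30 0 0 0.05 0;30 0 0 0 0;50 0 0 0 0;50 0 0 0 0;50 0 0 0 0;55 0 0 -0.6 0;60 0 0 -1 0;60 0 0 -1 0;60 0 0 -1 0;60 -0.7 0 -0.6 0;60 -1 -0.3 0 0;60 -1 -0.3 0 0;60 -1 -0.3 0 0;60 -1 -0.3 0 0;60 -1 -0.3 0 0;60 -1 -0.3 0 0;60 -1 -0.3 0 0;60 -1 -0.3 0 0"}}

```text
t: 42.62
tcp_pos: [0.4365, -0.178, 0.1192]
tool_rot: [0.658, 0.753, 0.0, -0.0]
force: [0.5, 0.4, -0.3]
finger_gap: 0.705
gripper_force: 0.0
```

Call:
{"op": "send_rows", "data": {"commands": "60 -1 -0.3 0 0;60 -1 -0.3 0 0;60 -1 -0.3 0 0;60 -1 -0.3 0 0;60 -1 -0.3 0 0;60 -1 -0.3 0 0;60 -1 -0.3 0 0;60 -1 -0.3 0 0;60 -1 -0.3 0 0;60 -1 0 0 0;60 -0.7 0 0 0;60 0 0 0 0;60 0 0 0 0"}}

```text
t: 43.7
tcp_pos: [0.4116, -0.3963, 0.119]
tool_rot: [0.658, 0.753, 0.0, -0.0]
force: [0.2, 0.0, -0.3]
finger_gap: 0.703
gripper_force: 0.0
```

```bash
python3 d.py; python3 -c "
from h import *
go(-.1565,-.4655,.026,-90)"
```

```text
cap [389.  177.2] 146 [ 0.0572 -0.3245]
t 43.75 chest [-0.1536 -0.4637] z 0.1189 yaw -90.06 F [0.7 0.2 0.3] gap 60.0 gf 0.0 q6 -1.1
-> d [-0.1  -0.14  4.64] spin -0.02
```

Call:
{"op": "send_rows", "data": {"commands": "60 -0.1 -0.14 0.5 0;60 0 0 0.9 0;60 0 0 0.9 0;60 0 0 0.9 0;60 0 0 0.7 0;60 0 0 0.5 0;60 0 0 0.2 0;30 0 0 0 0;30 0 0 0 0;30 0 0 0 0;30 0 0 0 0;30 0 0 0 0;30 0 0 0 0"}}

```text
t: 44.83
tcp_pos: [0.4095, -0.3985, 0.0278]
tool_rot: [0.658, 0.753, 0.0, 0.0]
force: [0.0, 1.6, -0.3]
finger_gap: 0.435
gripper_force: 80.8
```

```bash
python3 -c "
from h import *
go(-.052,-.1645,.125,-90)"
```

```text
t 44.83 chest [-0.1559 -0.4667] z 0.0278 yaw -90.05 F [ 0.   1.6 -0.3] gap 37.1 gf 80.8 q6 -1.1
-> d [15.12  5.18 -4.86] spin -0.01
```

Call:
{"op": "send_rows", "data": {"commands": "30 0 0 -0.5 0;30 0 0 -1 0;30 0 0 -1 0;30 0 0 -1 0;30 0 0 -1 0;30 0.5 0.2 -0.36 0;30 0.95 0.33 0 0;30 0.95 0.33 0 0;30 0.95 0.33 0 0;30 0.95 0.33 0 0;30 0.95 0.33 0 0;30 0.95 0.33 0 0;30 0.95 0.33 0 0;30 0.95 0.33 0 0;30 0.95 0.33 0 0;30 0.95 0.33 0 0;30 0.95 0.33 0 0;30 0.95 0.33 0 0;30 0.95 0.33 0 0;30 0.95 0.33 0 0"}}

```text
t: 46.5
tcp_pos: [0.4672, -0.1103, 0.1243]
tool_rot: [0.658, 0.753, -0.0, -0.001]
force: [0.5, -0.3, -4.8]
finger_gap: 0.434
gripper_force: 81.2
```

Call:
{"op": "send_rows", "data": {"commands": "30 0.9 0.33 0 0;30 0.42 0.03 0 0;30 0 0 0 0;30 0 0 0 0"}}

```text
t: 46.83
tcp_pos: [0.471, -0.0846, 0.1244]
tool_rot: [0.657, 0.754, -0.0, -0.0]
force: [0.0, 0.0, -4.7]
finger_gap: 0.439
gripper_force: 81.2
```

```bash
python3 -c "
from h import *
go(-.052,-.1645,.0398,-90)"
```

```text
t 46.83 chest [-0.0526 -0.164 ] z 0.1244 yaw -89.96 F [ 0.   0.  -4.7] gap 37.5 gf 81.2 q6 -0.55
-> d [-0.02  0.03  4.23] spin 0.01
```

Call:
{"op": "send_rows", "data": {"commands": "30 0 0.03 0.5 0;30 0 0 0.9 0;30 0 0 0.9 0;30 0 0 0.9 0;30 0 0 0.5 0;30 0 0 0.2 0;30 0 0 0.2 0;30 0 0 0 0;30 0 0 0 0"}}

```text
t: 47.58
tcp_pos: [0.4725, -0.0854, 0.0428]
tool_rot: [0.658, 0.753, 0.0, 0.0]
force: [-0.0, 0.6, -4.4]
finger_gap: 0.433
gripper_force: 81.1
```

Call:
{"op": "send_rows", "data": {"commands": "30 0 0 0.1 0;30 0 0 0.05 0;30 0 0 0 0"}}

```text
t: 47.83
tcp_pos: [0.4723, -0.085, 0.0399]
tool_rot: [0.658, 0.753, 0.0, 0.0]
force: [-0.4, -1.1, -4.7]
finger_gap: 0.433
gripper_force: 81.2
```

```bash
python3 -c "
from h import *
go(-.052,-.1645,.0398,-90)"
```

```text
t 47.83 chest [-0.0513 -0.1646] z 0.0399 yaw -90.04 F [-0.4 -1.1 -4.7] gap 37.0 gf 81.2 q6 -0.55
-> d [ 0.01 -0.03  0.  ] spin -0.01
```

Call:
{"op": "send_rows", "data": {"commands": "30 0 0 0.08 0;30 0 0 0 0;50 0 0 0 0;50 0 0 0 0;50 0 0 0 0;55 0 0 -0.6 0;60 0 0 -1 0;60 0 0 -1 0;55 0 0 -1 0;45 -0.9 0 -0.7 0;45 -1 -0.7 0 0;45 -1 -0.7 0 0;45 -1 -0.7 0 0;45 -1 -0.7 0 0;45 -1 -0.7 0 0;45 -0.8 -0.7 0 0;45 0 -0.4 0 0;45 0 0 0 0;45 0 0 0 0", "grip_force": 20}}

```text
t: 49.42
tcp_pos: [0.3983, -0.2294, 0.1238]
tool_rot: [0.658, 0.753, 0.0, -0.001]
force: [-0.5, -0.5, -0.1]
finger_gap: 0.528
gripper_force: 0.0
```

```bash
python3 d.py; python3 pic.py p6.png; python3 -c "
from h import *
go(-.1435,-.2985,.041,-90)
s=snap('side');im=np.asarray(s['pixels']);m=cv2.inRange(cv2.cvtColor(im,cv2.COLOR_RGB2HSV),(20,150,100),(35,255,255));m[:230]=0;m[:,:300]=0;m[:,430:]=0
k,l,st,ce=cv2.connectedComponentsWithStats(m)
for i in range(1,k):
  if st[i,4]>40: print('side cap',ce[i].round(1),st[i],ch(onz(s,[ce[i]],.023)).round(4))
"
```

```text
cap [388.9 177.1] 145 [ 0.0575 -0.3241]
t 49.57 chest [-0.1431 -0.2976] z 0.1239 yaw -89.97 F [ 0.5 -0.3 -0.6] gap 45.2 gf 0.0 q6 -0.9
-> d [14.87  7.16  1.2 ] spin None
t 49.57 chest [-0.1431 -0.2976] z 0.1239 yaw -89.97 F [ 0.5 -0.3 -0.6] gap 45.2 gf 0.0 q6 -0.9
-> d [-0.05 -0.02  4.15] spin 0.01
side cap [401.  248.6] [396 246  11   7  49] [[ 0.0728 -0.3078]]
side cap [331.5 261.8] [323 251  18  21 303] [[-0.1449 -0.3047]]
side cap [401.2 257.1] [392 251  18  12 114] [[ 0.0481 -0.3508]]
```

View pics/p6.png

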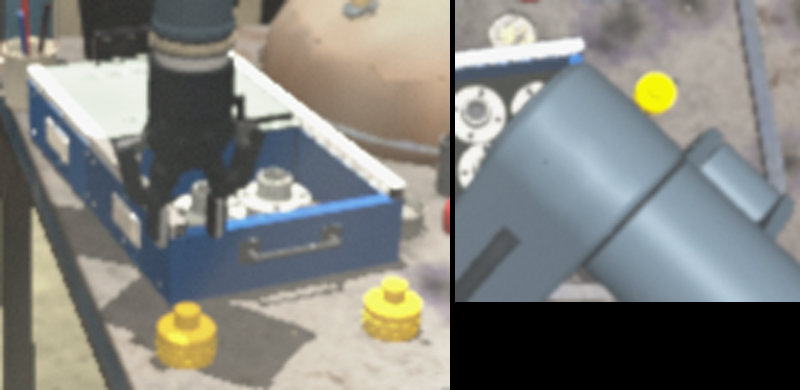

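Both caps are in place, and the gripper hangs above the front cap. The rear two flanges show in the bay at about (478,112) and (530,105).

Call:
{"op": "send_rows", "data": {"commands": "45 0 0 0.5 0;45 0 0 0.9 0;45 0 0 0.9 0;45 0 0 0.9 0;45 0 0 0.6 0;45 0 0 0.3 0;45 0 0 0 0;10 0 0 0 0;10 0 0 0 0;10 0 0 0 0;10 0 0 0 0;10 0 0 0 0;10 0 0 0 0;40 0 0 0 0;40 0 0 0 0;40 0 0 0 0.5;40 0 0 0 1;40 0 0 0 1;40 0 0 0 1;40 0 0 0 1"}}

```text
t: 51.28
tcp_pos: [0.3988, -0.2301, 0.0419]
tool_rot: [0.769, 0.639, -0.0, -0.0]
force: [0.6, -0.7, 0.0]
finger_gap: 0.466
gripper_force: 0.0
```

Call:
{"op": "send_rows", "data": {"commands": "40 0 0 0 1;40 0 0 0 1;40 0 0 0 1;40 0 0 0 1;40 0 0 0 1;40 0 0 0 1;40 0 0 0 1;40 0 0 0 1;40 0 0 0 1;40 0 0 0 1;40 0 0 0 1;40 0 0 0 1;40 0 0 0 1;40 0 0 0 1;40 0 0 0 1;40 0 0 0 1;40 0 0 0 1;40 0 0 0 1;40 0 0 0 0"}}

```text
t: 52.87
tcp_pos: [0.3988, -0.2301, 0.0418]
tool_rot: [0.998, 0.067, -0.0, -0.0]
force: [-0.3, 0.3, 0.4]
finger_gap: 0.464
gripper_force: 0.0
```

Call:
{"op": "send_rows", "data": {"commands": "10 0 0 0 0;10 0 0 0 0;10 0 0 0 0;10 0 0 0 0;10 0 0 0 0;10 0 0 0 0;10 0 0 0 0", "grip_force": 40}}

```text
t: 53.45
tcp_pos: [0.399, -0.2302, 0.0421]
tool_rot: [0.998, 0.067, 0.0, 0.0]
force: [-1.4, -0.3, 5.5]
finger_gap: 0.261
gripper_force: 39.2
```

```bash
cat > f.py <<'E'
from h import *
# flanges in the bay, top view (plate top z=.028)
t=snap('top');im=np.asarray(t['pixels']);x0,y0,f=315,155,6
c=cv2.resize(im[y0:245,x0:376],None,fx=f,fy=f,interpolation=cv2.INTER_CUBIC);g=cv2.cvtColor(c,cv2.COLOR_RGB2GRAY)
H=cv2.HoughCircles(cv2.medianBlur(g,5),cv2.HOUGH_GRADIENT_ALT,1.5,60,param1=150,param2=.5,minRadius=50,maxRadius=75)
if H is not None:
    for u,v,r in H[0]:
        p=(np.array([u,v])+.5)/f-.5+[x0,y0]; print('bay r%.0f'%r,p.round(1),ch(onz(t,[p],.028)).round(4)[0])
E
python3 f.py; python3 -c "
from h import *
go(.053,-.1633,.16,-180)"
```

```text
bay r61 [327.1 183.8] [ 0.0614 -0.0747]
t 53.5 chest [-0.1436 -0.2986] z 0.0421 yaw -180.04 F [-0.2 -1.   4.9] gap 22.1 gf 39.2 q6 0.67
-> d [ 9.83 -6.77 -5.9 ] spin -0.01
```

Call:
{"op": "send_rows", "data": {"commands": "10 0 0 -0.5 0;10 0 0 -1 0;10 0 0 -1 -0.5;10 0 1 -1 0;10 0 1 -1 0;10 0 1 -1 0;10 0 1 0 0;10 0 1 0 0;10 0 1 0 0;10 0 1 0 0;10 0 1 0 0;10 0 0 0 0;10 0 0 0 -1;10 0 0 0 -1;10 0 0 0 -1;10 0 0 0 -1;10 0 0 0 -1;10 0 0 0 -1;10 0 0 0 -1;10 0 0 0 -1"}}

```text
t: 55.17
tcp_pos: [0.4253, -0.3862, 0.1511]
tool_rot: [0.934, 0.358, -0.0, -0.001]
force: [0.6, -0.3, -1.0]
finger_gap: 0.265
gripper_force: 39.3
```

Call:
{"op": "send_rows", "data": {"commands": "10 0 0 0 -1;10 0 0 0 -1;10 0 0 0 -1;10 0 0 0 -1;10 0 0 0 -1;10 0 0 0 -1;10 0 0 0 -1;10 0 0 0 -1;10 0 0 0 -1;10 0 0 0 -1;10 0 0 0 -1;10 0 0 0 -1;10 0 0 0 -1;10 0 0 0 -1;10 0 0 0 0"}}

```text
t: 56.42
tcp_pos: [0.4253, -0.3863, 0.1512]
tool_rot: [0.658, 0.753, 0.0, -0.001]
force: [-0.4, 0.1, -1.1]
finger_gap: 0.26
gripper_force: 39.3
```

```bash
python3 f.py; python3 -c "
from h import *
go(.053,-.1633,.16,-90)
t=snap('top');s=snap('side')
a=cv2.resize(np.asarray(t['pixels'])[150:245,310:400,::-1],None,fx=5,fy=5,interpolation=cv2.INTER_CUBIC)
b=cv2.resize(np.asarray(s['pixels'])[180:275,290:400,::-1],None,fx=3.2,fy=3.2,interpolation=cv2.INTER_CUBIC)
w=np.zeros((475,800,3),np.uint8);w[:475,:450]=a;w[:b.shape[0],450:450+b.shape[1]]=b[:,:350];cv2.imwrite('pics/p7.png',w)"
```

```text
bay r63 [331.3 204.3] [-0.0233 -0.081 ]
bay r61 [349.3 183.1] [ 0.0536 -0.1635]
bay r62 [326.8 184.8] [ 0.0575 -0.0732]
t 56.47 chest [-0.1385 -0.457 ] z 0.1513 yaw -90.12 F [-1.1 -0.   0.4] gap 22.5 gf 39.3 q6 -1.07
-> d [14.7   9.54 -0.41] spin -0.03
```

View pics/p7.png

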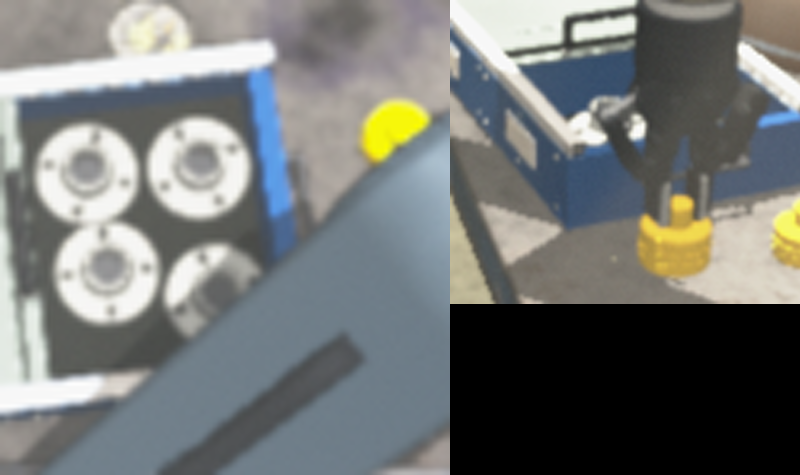

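In the bay all four flanges lie flat. F3 has moved to (-0.023, -0.081) and now touches F1 at (0.0575, -0.073). F2 is at (0.0536, -0.1635), as placed. I'll put the first cap on F2.

Call:
{"op": "send_rows", "data": {"commands": "10 0.8 0.5 0 0;10 0.95 0.6 0 0;10 0.95 0.6 0 0;10 0.95 0.6 0 0;10 0.95 0.6 0 0;10 0.95 0.6 0 0;10 0.95 0.6 0 0;10 0.95 0.6 0 0;10 0.95 0.6 0 0;10 0.95 0.6 0 0;10 0.95 0.6 0 0;10 0.95 0.6 0 0;10 0.95 0.6 0 0;10 0.95 0.6 0 0;10 0.95 0.6 0 0;10 0.6 0.6 0 0;10 0 0.04 0 0;10 0 0 0 0;10 0 0 0 0"}}

```text
t: 58.15
tcp_pos: [0.575, -0.0711, 0.1517]
tool_rot: [0.658, 0.753, -0.0, -0.0]
force: [-0.6, -0.1, -0.4]
finger_gap: 0.263
gripper_force: 39.3
```

```bash
python3 -c "
from h import *
go(.053,-.1633,.096,-90)"
```

```text
t 58.15 chest [ 0.0523 -0.1647] z 0.1517 yaw -90.07 F [-0.6 -0.1 -0.4] gap 22.5 gf 39.3 q6 -0.45
-> d [0.07 0.04 2.79] spin -0.02
```

Call:
{"op": "send_rows", "data": {"commands": "10 0.07 0.04 0.5 0;10 0 0 0.9 0;10 0 0 0.8 0;10 0 0 0.5 0;10 0 0 0 0;10 0 0 0 0"}}

```text
t: 58.65
tcp_pos: [0.5755, -0.0698, 0.0971]
tool_rot: [0.658, 0.753, -0.0, -0.001]
force: [-0.4, 1.2, -0.1]
finger_gap: 0.26
gripper_force: 39.3
```

```bash
python3 -c "
from h import *
go(.053,-.1633,.0701,-90)"
```

```text
t 58.65 chest [ 0.0529 -0.1635] z 0.0971 yaw -90.11 F [-0.4  1.2 -0.1] gap 22.2 gf 39.3 q6 -0.45
-> d [0.01 0.01 1.35] spin -0.03
```

Call:
{"op": "send_rows", "data": {"commands": "10 0 0 0.2 0;10 0 0 0.2 0;10 0 0 0.2 0;10 0 0 0.2 0;10 0 0 0.2 0;10 0 0 0.2 0;10 0 0 0.15 0;10 0 0 0 0"}}

```text
t: 59.32
tcp_pos: [0.576, -0.0693, 0.0704]
tool_rot: [0.658, 0.753, -0.0, -0.0]
force: [0.6, 0.0, -0.8]
finger_gap: 0.262
gripper_force: 39.4
```

Call:
{"op": "send_rows", "data": {"commands": "10 0 0 0.1 0;10 0 0 0.05 0;10 0 0 0 0"}}

```text
t: 59.57
tcp_pos: [0.5763, -0.0694, 0.07]
tool_rot: [0.658, 0.753, 0.0, 0.0]
force: [-2.9, 1.1, 12.5]
finger_gap: 0.266
gripper_force: 40.6
```

```bash
python3 -c "
from h import *
go(.053,-.1633,.0701,-90)"
```

```text
t 59.57 chest [ 0.0538 -0.1631] z 0.07 yaw -90.03 F [-2.9  1.1 12.5] gap 22.7 gf 40.6 q6 -0.45
-> d [-0.01 -0.04 -0.  ] spin -0.01
```

Call:
{"op": "send_rows", "data": {"commands": "10 0 0 -0.12 0;38 0 0 0 0;38 0 0 0 0;38 0 0 0 0;40 0 0 -0.5 0;45 0 0 -1 0;45 0 0 -1 0;45 -0.8 0.1 -0.3 0;45 -1 0.08 0 0;45 -1 0 0 0;45 -1 0 0 0;45 -1 0 0 0;45 -1 0 0 0;45 -1 0 0 0;45 -1 0 0 0;45 -0.26 0 0 0;45 0 0 0 0;45 0 0 0 0", "grip_force": 20}}

```text
t: 61.07
tcp_pos: [0.6008, -0.2286, 0.1259]
tool_rot: [0.658, 0.753, 0.0, -0.001]
force: [-0.3, 0.9, 0.4]
finger_gap: 0.527
gripper_force: 0.0
```

```bash
python3 d.py;python3 f.py; python3 -c "
from h import *
go(.0573,-.3243,.042,-90)
s=snap('side');im=np.asarray(s['pixels']);m=cv2.inRange(cv2.cvtColor(im,cv2.COLOR_RGB2HSV),(20,150,100),(35,255,255));m[:180]=0;m[:,:300]=0;m[:,430:]=0
k,l,st,ce=cv2.connectedComponentsWithStats(m)
for i in range(1,k):
  if st[i,4]>40: print('side cap',ce[i].round(1),st[i])
"
```

```text
t 61.17 chest [ 0.0567 -0.323 ] z 0.1261 yaw -90.0 F [-0.   0.5 -0.8] gap 45.0 gf 0.0 q6 -0.67
-> d [-0.07  0.03  4.2 ] spin -0.0
side cap [401.8 252.9] [392 244  18  20 220]
```

Call:
{"op": "send_rows", "data": {"commands": "45 -0.07 0.03 0.5 0;45 0 0 0.9 0;45 0 0 0.9 0;45 0 0 0.9 0;45 0 0 0.6 0;45 0 0 0.4 0;45 0 0 0 0;10 0 0 0 0;10 0 0 0 0;10 0 0 0 0;10 0 0 0 0;10 0 0 0 0;10 0 0 0 0;40 0 0 0 0;40 0 0 0 0;40 0 0 0 0.5;40 0 0 0 1;40 0 0 0 1;40 0 0 0 1;40 0 0 0 1"}}

```text
t: 62.88
tcp_pos: [0.6021, -0.23, 0.0423]
tool_rot: [0.769, 0.639, -0.0, -0.0]
force: [0.2, 0.4, -0.7]
finger_gap: 0.467
gripper_force: 0.0
```

Call:
{"op": "send_rows", "data": {"commands": "40 0 0 0 1;40 0 0 0 1;40 0 0 0 1;40 0 0 0 1;40 0 0 0 1;40 0 0 0 1;40 0 0 0 1;40 0 0 0 1;40 0 0 0 1;40 0 0 0 1;40 0 0 0 1;40 0 0 0 1;40 0 0 0 1;40 0 0 0 1;40 0 0 0 1;40 0 0 0 1;40 0 0 0 1;40 0 0 0 1;40 0 0 0 0"}}

```text
t: 64.47
tcp_pos: [0.6021, -0.2299, 0.0423]
tool_rot: [0.998, 0.067, -0.0, -0.0]
force: [-0.9, 0.7, -0.3]
finger_gap: 0.472
gripper_force: 0.0
```

Call:
{"op": "send_rows", "data": {"commands": "10 0 0 0 0;10 0 0 0 0;10 0 0 0 0;10 0 0 0 0;10 0 0 0 0;10 0 0 0 0;10 0 0 0 0", "grip_force": 40}}

```text
t: 65.05
tcp_pos: [0.6022, -0.2301, 0.0425]
tool_rot: [0.998, 0.067, 0.0, 0.0]
force: [-1.1, -0.2, 1.3]
finger_gap: 0.261
gripper_force: 39.1
```

```bash
python3 -c "
from h import *
go(-.14,-.45,.151,-180)"
```

```text
t 65.05 chest [ 0.0578 -0.3259] z 0.0425 yaw -180.03 F [-1.1 -0.2  1.3] gap 22.3 gf 39.1 q6 0.9
-> d [-9.89  6.21 -5.43] spin -0.01
```

Call:
{"op": "send_rows", "data": {"commands": "10 0 0 -0.5 0;10 0 0 -1 0;10 0 0 -1 0;10 -0.9 0.6 -1 0;10 -0.9 0.6 -1 0;10 -0.9 0.6 -0.9 0;10 -0.9 0.6 0 0;10 -0.9 0.6 0 0;10 -0.9 0.6 0 0;10 -0.9 0.6 0 0;10 -0.9 0.6 0 0;10 -0.9 0.6 0 0;10 -0.9 0.6 0 0;10 -0.9 0.4 0 0;10 0 0 0 -0.5;10 0 0 0 -1;10 0 0 0 -1;10 0 0 0 -1;10 0 0 0 -1;10 0 0 0 -1"}}

```text
t: 66.72
tcp_pos: [0.4228, -0.3831, 0.1507]
tool_rot: [0.966, 0.258, -0.0, -0.0]
force: [0.8, 0.6, -0.2]
finger_gap: 0.257
gripper_force: 39.3
```

Call:
{"op": "send_rows", "data": {"commands": "10 0 0 0 -1;10 0 0 0 -1;10 0 0 0 -1;10 0 0 0 -1;10 0 0 0 -1;10 0 0 0 -1;10 0 0 0 -1;10 0 0 0 -1;10 0 0 0 -1;10 0 0 0 -1;10 0 0 0 -1;10 0 0 0 -1;10 0 0 0 -1;10 0 0 0 -1;10 0 0 0 -1;10 0 0 0 -1;10 0 0 0 -1;10 0 0 0 0;10 0 0 0 0"}}

```text
t: 68.3
tcp_pos: [0.423, -0.3832, 0.1506]
tool_rot: [0.659, 0.752, 0.0, -0.0]
force: [-0.5, -0.3, -0.3]
finger_gap: 0.261
gripper_force: 39.3
```

```bash
python3 f.py; python3 f.py;python3 -c "
from h import *
go(.0575,-.0732,.15,-90)
t=snap('top');im=np.asarray(t['pixels']);m=cv2.inRange(cv2.cvtColor(im,cv2.COLOR_RGB2HSV),(20,150,100),(35,255,255));m[:165]=0;m[:,:300]=0;m[:,440:]=0;m[240:]=0
k,l,st,ce=cv2.connectedComponentsWithStats(m)
for i in range(1,k):
  if st[i,4]>40: print('cap',ce[i].round(1),st[i],ch(onz(t,[ce[i]],.061)).round(4))
a=cv2.resize(im[150:245,310:430,::-1],None,fx=5,fy=5,interpolation=cv2.INTER_CUBIC);cv2.imwrite('pics/p8.png',a)"
```

```text
bay r62 [331.6 203.6] [-0.0204 -0.0823]
bay r61 [349.1 182.8] [ 0.0547 -0.1626]
bay r61 [327.1 184.1] [ 0.0604 -0.0746]
bay r61 [327.1 185.1] [ 0.0563 -0.0741]
bay r61 [349.3 183.6] [ 0.0515 -0.1632]
bay r62 [331.1 204.1] [-0.0222 -0.0801]
bay r60 [353.1 208.1] [-0.0488 -0.1643]
t 68.4 chest [-0.1404 -0.4535] z 0.1505 yaw -90.13 F [ 0.3 -0.3 -1.2] gap 22.3 gf 39.3 q6 -1.06
-> d [19.03  9.85  0.03] spin -0.03
cap [349.4 181.9] [344 176  12  13 131] [[ 0.0507 -0.1609]]
```

View pics/p8.png

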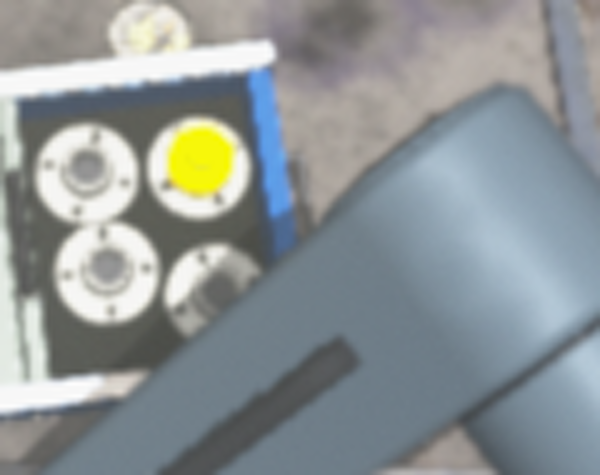

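The bay has four flat flanges with the capped F2 at (200,160) in this crop. I'll put the second cap on F1 at about (0.058, -0.074).

Call:
{"op": "send_rows", "data": {"commands": "10 0.5 0.25 0 0;10 1 0.5 0 0;10 1 0.5 0 0;10 1 0.5 0 0;10 1 0.5 0 0;10 1 0.5 0 0;10 1 0.5 0 0;10 1 0.5 0 0;10 1 0.5 0 0;10 1 0.5 0 0;10 1 0.5 0 0;10 1 0.5 0 0;10 1 0.5 0 0;10 1 0.5 0 0;10 1 0.5 0 0;10 1 0.6 0 0;10 1 0.6 0 0;10 1 0.6 0 0;10 1 0.6 0 0;10 0.48 0.2 0 0"}}

```text
t: 70.12
tcp_pos: [0.5681, 0.0222, 0.1504]
tool_rot: [0.657, 0.754, 0.001, 0.0]
force: [0.0, 0.5, -0.7]
finger_gap: 0.261
gripper_force: 39.3
```

Call:
{"op": "send_rows", "data": {"commands": "10 0 0 0 0;10 0 0 0 0"}}

```text
t: 70.28
tcp_pos: [0.5667, 0.0197, 0.1502]
tool_rot: [0.657, 0.753, -0.0, -0.0]
force: [0.5, -0.7, -0.9]
finger_gap: 0.264
gripper_force: 39.3
```

```bash
python3 -c "
from h import *
go(.0578,-.0739,.098,-90)"
```

```text
t 70.28 chest [ 0.0563 -0.0736] z 0.1502 yaw -89.96 F [ 0.5 -0.7 -0.9] gap 22.6 gf 39.3 q6 -0.3
-> d [-0.01  0.08  2.61] spin 0.01
```

Call:
{"op": "send_rows", "data": {"commands": "10 0 0.08 0.5 0;10 0 0 0.9 0;10 0 0 0.7 0;10 0 0 0.4 0;10 0 0 0 0;10 0 0 0 0"}}

```text
t: 70.78
tcp_pos: [0.5685, 0.0186, 0.0997]
tool_rot: [0.659, 0.753, -0.0, -0.001]
force: [0.3, 0.5, -0.6]
finger_gap: 0.258
gripper_force: 39.3
```

```bash
python3 -c "
from h import *
go(.0578,-.0739,.0705,-90)"
```

```text
t 70.78 chest [ 0.058  -0.0749] z 0.0997 yaw -90.13 F [ 0.3  0.5 -0.6] gap 22.0 gf 39.3 q6 -0.3
-> d [ 0.05 -0.01  1.46] spin -0.03
```

Call:
{"op": "send_rows", "data": {"commands": "10 0 0 0.2 0;10 0 0 0.2 0;10 0 0 0.2 0;10 0 0 0.1 0;10 0 0 0 0"}}

```text
t: 71.2
tcp_pos: [0.5687, 0.0195, 0.0859]
tool_rot: [0.658, 0.753, -0.0, -0.0]
force: [-0.4, 0.3, -0.1]
finger_gap: 0.259
gripper_force: 39.3
```

Call:
{"op": "send_rows", "data": {"commands": "10 0 0 0.2 0;10 0 0 0.2 0;10 0 0 0.2 0;10 0 0 0.1 0;10 0 0 0.1 0;10 0 0 0.1 0;10 0 0 0 0"}}

```text
t: 71.78
tcp_pos: [0.5688, 0.0195, 0.0703]
tool_rot: [0.658, 0.753, -0.0, -0.0]
force: [-3.3, 0.4, 13.6]
finger_gap: 0.261
gripper_force: 40.7
```

```bash
python3 -c "
from h import *
go(.0578,-.0739,.0705,-90)"
```

```text
t 71.78 chest [ 0.0584 -0.074 ] z 0.0703 yaw -90.03 F [-3.3  0.4 13.6] gap 22.3 gf 40.7 q6 -0.3
-> d [ 0.01 -0.03 -0.01] spin -0.01
```

Call:
{"op": "send_rows", "data": {"commands": "10 0 0 -0.12 0;38 0 0 0 0;38 0 0 0 0;38 0 0 0 0;40 0 0 -0.5 0;45 0 0 -1 0;45 0 0 -1 0;45 0 0 -1 1;45 0 0 -1 1;45 0 0 -0.2 1;45 0 0 0 1;45 0 0 0 1;45 0 0 0 1;45 0 0 0 1;45 0 0 0 1;45 0 0 0 1;45 0 0 0 1;45 0 0 0 1;45 0 0 0 1;45 0 0 0 1"}}

```text
t: 73.45
tcp_pos: [0.5689, 0.0194, 0.1651]
tool_rot: [0.922, 0.387, 0.0, 0.0]
force: [0.4, -0.1, 0.3]
finger_gap: 0.529
gripper_force: 0.0
```

Call:
{"op": "send_rows", "data": {"commands": "45 0 0 0 1;45 0 0 0 1;45 0 0 0 1;45 0 0 0 1;45 0 0 0 1;45 0 0 0 1;45 0 0 0 1;45 0 0 0 1;45 0 0 0 1;45 0 0 0 0.5;45 0 0 0 0"}}

```text
t: 74.37
tcp_pos: [0.5689, 0.0195, 0.1651]
tool_rot: [0.998, 0.067, 0.0, 0.0]
force: [0.5, -0.1, 0.0]
finger_gap: 0.529
gripper_force: 0.0
```

```bash
python3 -c "
from h import *
go(0,-.012,.165,-180)
t=snap('top');s=snap('side')
a=cv2.resize(np.asarray(t['pixels'])[145:250,235:400,::-1],None,fx=2.7,fy=2.7,interpolation=cv2.INTER_CUBIC)
b=cv2.resize(np.asarray(s['pixels'])[165:275,280:400,::-1],None,fx=2.9,fy=2.9,interpolation=cv2.INTER_CUBIC)
w=np.zeros((330,800,3),np.uint8);w[:a.shape[0],:a.shape[1]]=a;w[:b.shape[0],450:450+b.shape[1]]=b;cv2.imwrite('pics/p9.png',w)"
```

```text
t 74.37 chest [ 0.0585 -0.0741] z 0.1651 yaw -180.08 F [ 0.5 -0.1  0. ] gap 45.2 gf 0.0 q6 1.27
-> d [-2.93 -3.1   0.  ] spin -0.02
```

View pics/p9.png

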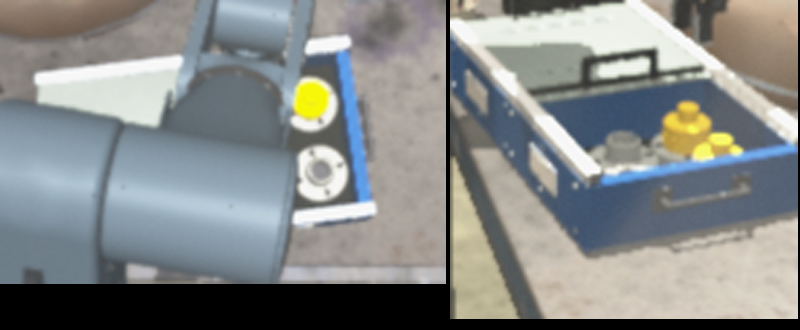

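Both caps are seated in the bay, and the left cover reaches the left end of the chest. Next is closing.

Call:
{"op": "send_rows", "data": {"commands": "45 -0.7 -0.75 0 0;45 -0.75 -0.8 0 0;45 -0.75 -0.8 0 0;45 -0.73 -0.75 0 0;45 0 0 0 0;45 0 0 0 0"}}

```text
t: 74.97
tcp_pos: [0.502, 0.0736, 0.165]
tool_rot: [0.998, 0.068, -0.0, 0.0]
force: [-0.2, 0.3, -0.2]
finger_gap: 0.524
gripper_force: 0.0
```

```bash
python3 -c "
from h import *
go(0,-.012,.114,-180)"
```

```text
t 74.97 chest [-0.0006 -0.0115] z 0.165 yaw -179.93 F [-0.2  0.3 -0.2] gap 44.8 gf 0.0 q6 1.36
-> d [0.03 0.03 2.55] spin 0.02
```

Call:
{"op": "send_rows", "data": {"commands": "45 0 0 0.5 0;45 0 0 0.8 0;45 0 0 0.7 0;45 0 0 0.5 0;45 0 0 0.05 0;5 0 0 0 0;5 0 0 0 0;5 0 0 0 0;5 0 0 0 0;5 0 0 0 0;5 0 0 0 0"}}

```text
t: 75.88
tcp_pos: [0.5034, 0.0728, 0.1143]
tool_rot: [0.998, 0.067, 0.001, 0.0]
force: [1.0, -2.5, 0.8]
finger_gap: 0.11
gripper_force: 39.0
```

Call:
{"op": "send_rows", "data": {"commands": "5 0 0.3 0 0;5 0 0.6 0 0;5 0 0.7 0 0;5 0 0.7 0 0;5 0 0.7 0 0;5 0 0.7 0 0;5 0 0.7 0 0;5 0 0.7 0 0;5 0 0.7 0 0;5 0 0.7 0 0;5 0 0.7 0 0;5 0 0.7 0 0;5 0 0.6 0 0;5 0 0.5 0 0;5 0 0.4 0 0;5 0 0.2 0 0;5 0 0 0 0;5 0 0 0 0"}}

```text
t: 77.38
tcp_pos: [0.5296, -0.1187, 0.1142]
tool_rot: [0.998, 0.067, 0.001, 0.001]
force: [4.5, -1.4, 2.8]
finger_gap: 0.11
gripper_force: 39.5
```

```bash
python3 -c "
from h import *
go(0,-.217,.114,-180)"
```

```text
t 77.38 chest [ 0.0009 -0.2057] z 0.1142 yaw -180.06 F [ 4.5 -1.4  2.8] gap 9.4 gf 39.5 q6 1.01
-> d [-0.04  0.56  0.01] spin -0.01
```

Call:
{"op": "send_rows", "data": {"commands": "5 -0.02 0.2 0 0;5 -0.02 0.2 0 0;5 0 0.1 0 0;5 0 0.1 0 0;5 0 0.1 0 0;5 0 0.1 0 0;5 0 0 0 0"}}

```text
t: 77.97
tcp_pos: [0.531, -0.1303, 0.1142]
tool_rot: [0.998, 0.066, 0.002, -0.002]
force: [7.9, 10.7, 5.3]
finger_gap: 0.107
gripper_force: 39.8
```

```bash
python3 -c "
from h import *
go(0,-.217,.114,-180)"
```

```text
t 77.97 chest [ 0.0007 -0.2174] z 0.1142 yaw -180.16 F [ 7.9 10.7  5.3] gap 9.1 gf 39.8 q6 0.99
-> d [-0.04 -0.02  0.01] spin -0.04
```

Call:
{"op": "send_rows", "data": {"commands": "5 0 -0.1 0 0;35 0 0 0 0;35 0 0 0 0;35 0 0 0 0;40 0 0 -0.5 0;45 0 0 -1 0;45 0 0 -1 0;45 0 0 -1 0;45 0 1 -0.5 0;45 0 1 0 0;45 0 1 0 0;45 0 1 0 0;45 0 1 0 0;45 0 1 0 0;45 0 1 0 0;45 0 1 0 0;45 0 1 0 0;45 0 1 0 0;45 0 0 0 0;45 0 0 0 0"}}

```text
t: 79.63
tcp_pos: [0.5553, -0.33, 0.1936]
tool_rot: [0.998, 0.066, -0.001, -0.001]
force: [0.1, 0.0, 0.5]
finger_gap: 0.526
gripper_force: 0.0
```

```bash
python3 -c "
from h import *
go(0,-.217,.114,-180)
t=snap('top');s=snap('side')
a=cv2.resize(np.asarray(t['pixels'])[145:250,240:390,::-1],None,fx=3,fy=3,interpolation=cv2.INTER_CUBIC)
b=cv2.resize(np.asarray(s['pixels'])[150:260,270:385,::-1],None,fx=3,fy=3,interpolation=cv2.INTER_CUBIC)
w=np.zeros((330,800,3),np.uint8);w[:a.shape[0],:a.shape[1]]=a;w[:b.shape[0],452:452+b.shape[1]]=b;cv2.imwrite('pics/p10.png',w)"
```

```text
t 79.63 chest [-0.0022 -0.4185] z 0.1936 yaw -180.16 F [0.1 0.  0.5] gap 44.9 gf 0.0 q6 0.73
-> d [  0.08 -10.07   3.99] spin -0.04
```

View pics/p10.png

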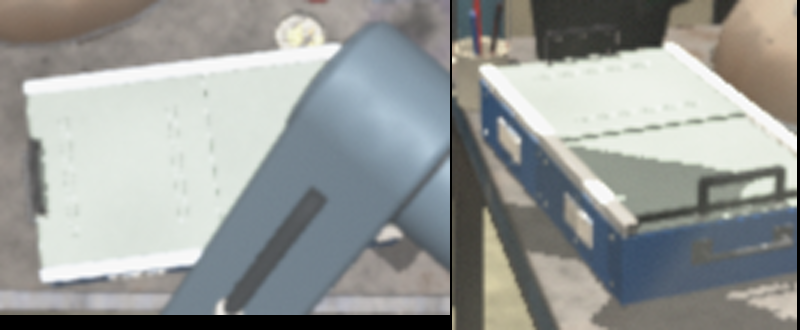

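The covers look shut. The left pull is at about (39,177) and the left cover's edge runs from about (206,92) to (214,188). I'll check these numbers.

```bash
python3 -c "
from h import *
t=snap('top');f=lambda p:(np.array(p,float)+.5)/3-.5+[240,145]
print(ch(onz(t,f([(39,177)]),.129)),ch(onz(t,f([(206,92),(214,188)]),.094)))
im=np.asarray(t['pixels'])
print('expected home pull px',((proj(t,[np.r_[wd([0,.217])[0],.129]])-[240,145])*3).round(1))
s=snap('side');print('side R pull expected',((proj(s,np.c_[wd([[-.042,-.217],[.042,-.217]]),[.122]*2])-[270,150])*3+[452,0]).round(0).tolist())"
```

```text
[[-0.00306826  0.21156362]] [[ 0.08792127 -0.00481702]
 [-0.03697845 -0.0004215 ]]
expected home pull px [[ 33.4 174.1]]
side R pull expected [[702.0, 183.0], [779.0, 170.0]]
```

Everything matches being home to within about 5 mm. To be certain, I'll nudge the left pull gently to its stop.

Call:
{"op": "send_rows", "data": {"commands": "0 0 -1 0 0;0 0 -1 0 0;0 0 -1 0 0;0 0 -1 0 0;0 0 -1 0 0;0 0 -1 0 0;0 0 -1 0 0;0 0 -1 0 0;0 0 -1 0 0;0 0 -1 0 0;0 0 -1 0 0;0 0 -1 0 0;0 0 -1 0 0;0 0 -1 0 0;0 0 -1 0 0;0 0 -1 0 0;0 0 -1 0 0;0 0 -1 0 0;0 0 -1 0 0;0 0 -1 0 0"}}

```text
t: 81.5
tcp_pos: [0.5016, 0.0688, 0.194]
tool_rot: [0.998, 0.068, -0.0, -0.0]
force: [0.3, -0.4, 0.1]
finger_gap: -0.002
gripper_force: 0.0
```

Call:
{"op": "send_rows", "data": {"commands": "0 0 -1 0 0;0 0 -1 0 0;0 0 -1 0 0;0 0 -1 0 0;0 0 -1 0 0;0 0 -1 0 0;0 0 -1 0 0;0 0 -1 0 0;0 0 -1 0 0;0 0 0 0 0;0 0 0 0.9 0;0 0 0 0.9 0;0 0 0 0.9 0;0 0 0 0.9 0;0 0 0 0.2 0;0 0 0 0 0"}}

```text
t: 82.83
tcp_pos: [0.4771, 0.2449, 0.1167]
tool_rot: [0.998, 0.067, -0.002, 0.0]
force: [-0.1, 0.8, 0.0]
finger_gap: 0.001
gripper_force: 0.0
```

```bash
python3 -c "
from h import *
go(0,.195,.118,-180)"
```

```text
t 82.83 chest [-0.0021  0.1616] z 0.1167 yaw -180.03 F [-0.1  0.8  0. ] gap 0.1 gf 0.0 q6 1.7
-> d [ 0.1  -1.67 -0.06] spin -0.01
```

Call:
{"op": "send_rows", "data": {"commands": "0 0 -0.4 0 0;0 0 -0.4 0 0;0 0 -0.3 0 0;0 0 -0.2 0 0;0 0 0 0 0"}}

```text
t: 83.25
tcp_pos: [0.4752, 0.2725, 0.1185]
tool_rot: [0.998, 0.068, 0.001, -0.0]
force: [0.2, 0.0, -0.2]
finger_gap: 0.002
gripper_force: 0.0
```

Call:
{"op": "send_rows", "data": {"commands": "0 0 -0.1 0 0;0 0 -0.1 0 0;0 0 -0.1 0 0;0 0 0 0 0"}}

```text
t: 83.58
tcp_pos: [0.4742, 0.2773, 0.1177]
tool_rot: [0.998, 0.067, 0.0, -0.0]
force: [0.6, 0.3, -0.7]
finger_gap: -0.001
gripper_force: 0.0
```

Call:
{"op": "send_rows", "data": {"commands": "0 0 -0.1 0 0;0 0 -0.1 0 0;0 0 -0.1 0 0;0 0 0 0 0"}}

```text
t: 83.92
tcp_pos: [0.4737, 0.281, 0.1177]
tool_rot: [0.998, 0.068, -0.0, 0.002]
force: [0.9, -7.0, 1.0]
finger_gap: -0.003
gripper_force: 4.1
```

Call:
{"op": "send_rows", "data": {"commands": "0 0 -0.1 0 0;0 0 0 0 0"}}

```text
t: 84.08
tcp_pos: [0.4737, 0.2812, 0.1177]
tool_rot: [0.998, 0.069, -0.0, 0.004]
force: [2.4, -14.2, 2.0]
finger_gap: 0.002
gripper_force: 7.2
```

Call:
{"op": "send_rows", "data": {"commands": "0 0 -0.1 0 0;0 0 0 0 0"}}

```text
t: 84.25
tcp_pos: [0.4736, 0.2813, 0.1177]
tool_rot: [0.998, 0.069, -0.001, 0.005]
force: [4.1, -20.4, 2.8]
finger_gap: -0.003
gripper_force: 10.3
```

The left cover doesn't move under 20 N, so it is fully home. I'll back off, lift, do a last check and hand in.

Call:
{"op": "send_rows", "data": {"commands": "0 0 0.5 0 0;0 0 0.6 0 0;0 0 0 -0.8 0;0 0 0 -1 0;0 0 0 -1 0;0 0 0 -1 0;0 0 0 0 0;0 0 0 0 0;0 0 0 0 0"}}

```text
t: 85.0
tcp_pos: [0.4752, 0.265, 0.1931]
tool_rot: [0.998, 0.067, -0.001, 0.0]
force: [-0.6, 0.4, 0.1]
finger_gap: -0.002
gripper_force: 0.0
```

```bash
python3 -c "
from h import *
s=snap('side')
print(readout.sense()['force'].round(1))
cv2.imwrite('pics/p11.png',np.asarray(s['pixels'])[110:330,230:450,::-1])"
```

```text
[-0.3 -0.1 -0.7]
```

View pics/p11.png

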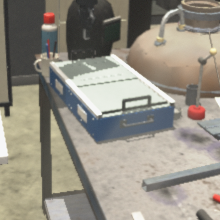

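The chest is shut with the right pull at about (135,102). The spray can at (48,35) and the mug at (42,62) are upright, and the bench beside the chest is clear.

```bash
python3 -c "
from h import *
print(sign_off())"
```

```text
the job is handed in; nothing more can be done
None
```

Job handed in at about 85 s: all four flanges are flat and neck up in the right bay, both caps are fully down on two of them, both covers are home, and the spray can and mug are standing; during loading the gripper bumped something in or on the chest twice (about 12 and 15 N at the wrist), and one placed flange shifted about 3 cm, still flat.

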